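# Unload the sample dryer

### The arm

A 6-joint arm with a two-finger parallel gripper is mounted at the origin on a cart in front of the work surface, level with it; the furniture and walls round the work are solid. World frame = base frame: x ahead of the robot, y to its left, z up, the work surface at z = 0. Lengths are in mm, angles in rad, forces in N, time in s.
With the tool pointing down it reaches from about 325 to 1000 mm from the base axis. Payload 5.1 kg.
Tool frame: the origin (TCP) lies midway between the tips of the shut fingers; the grasp point (between the pads) lies 19 mm behind it; z points along the fingers, y is the line along which they close (so a half turn about z gives the same grasp; the last joint's range is limited). The gripper opens to 85 mm and grips with 20 to 120 N. Pads are 22 mm wide; open, the fingers measure 114 mm over their backs; the gripper's body (76 mm by 85 mm) begins 54 mm behind the grasp point. The pads swing forward as they close: fully open they stand 13 mm farther back than shut.
Start: joints at [1.232, 0.124, 1.65, -0, 1.367, -0.083], TCP at [164.485, 628.832, 231.322] pointing down, gripper open.
Joint ranges: [-2.61, 2.61], [-1.02, 2.33], [0.03, 2.71], [-1.35, 4.49], [0.32, 2.68], [-2.91, 2.91]. Speed limits (rad/s): [2.57, 2.57, 3.14, 3.14, 3.14, 3.14].

### API

Orientations are given as [roll, pitch, yaw] about the fixed x, y, z axes, in that order (R = Rz(yaw) Ry(pitch) Rx(roll)).
In Python, from workcell import r, vision, finish_job gives the robot as it stands.
- The arm moves only by the shell command python3 -m crank 'ROWS' [FORCE]. ROWS is JSON, a list that holds one entry, the list of rows, each a list of 7 numbers: the finger opening in mm, from 0 to 85.4, then the shift along the world's x, y, z in mm, then the turn, a rotation vector about the world's x, y, z in rad. In form: [[[claw, dx, dy, dz, rx, ry, rz], ...]]. A call has 1 to 20 rows; each row is the pose to reach, as a shift and turn from the pose commanded when the call began; what a row does not reach only later rows make up. A row lasts 1/12 s, in which the tool goes at most 41.7 mm and 7.16 degrees, less where a joint would pass 70% of its speed; a pose out of reach is approached as far as the arm can. A call with a gripper value outside its range is refused whole. The fingers move at their own pace and stop on an object; FORCE is the grip in N (left out, the last holds). Time passes only in rows, so rows that repeat a pose let the fingers close. It gives the time, the measured TCP pose, the force, the opening and the grip force at its end, in the units of the state.
- r.state(): the state, without advancing time (a new reading comes with each control period).
- vision.grab_frame(name): name is "scene" or "top" or "wrist"; returns a dict with "img" (420x560x3 uint8, red, green, blue), "fx", "fy", "cx", "cy" (pixels), "rvec" (rotation vector, rad) and "tvec" (3), from world to camera coordinates, as OpenCV has them; the wrist camera has in their place "T_tool_cam" (4x4, takes a point from camera to tool coordinates, whose origin is the TCP and whose axes are the flange's). Camera axes: x right, y down, z forward; pixel columns grow to the right and rows downward; lengths in mm; the calibration is good to about 2 mm. The wrist camera is an equidistant fisheye: a pixel r from the principal point sees the ray r / f radians off the axis. A picture is of the moment at which its call begins: read the wrist's pose just before it. There is no depth.
- finish_job(): hands the job in; it is judged then, once.
The state is a dict: "clock": time; "q": joint angles; "joint_velocities": joint speeds; "effort": joint torques, N m; "eef_pos": TCP position; "tool_rot": TCP orientation; "force": force on the tool from outside, world axes, zero at the start; "torque": the same for the moment, N m; "grip_width": opening from 0.0 (shut) to 1.0 (fully open); "grip_force": force on a finger pad.
Only numpy, scipy, OpenCV 4.12 (cv2) and the standard library are available. Lean on these libraries where they do the work, as an engineer would, in place of code of your own. Each camera call takes 0.05 s, during which the arm holds its last target. There are 200 camera calls.

### The job

The sample plates in the low dryer are still hot, so never let the gripper or arm touch them or the dryer: with the red hook tool, hook the brass loop of the dryer's tray, drag the tray fully out and lay the hook back down on the bench. Then with the blue spatula lift every plate off the tray from underneath and set it flat in a slot of the cooling rack, centred, one plate to a slot. Leave the tray out and stand the spatula on the bench too, clear of the rack, without moving the vial, the red block or the timer.

Things in the scene. Friction and masses are not known exactly. Their poses are not given: they have to be found in the camera images.
- dryer: Sample dryer, fixed: low white hood 150 deep, 240 wide, 112 high (mm), on two runners (11 high, 16 wide, 200 apart) that stick out 140 in front of it. Origin on the bench under the hood's middle; +x points into the hood, +y left seen from the front, z up. Open front at x = -75; roof's underside 104 above the bench. Inside, a steel tray slides straight out to -x.
- tray_mid (a point): Middle of the tray (100 deep in x, 214 wide), on its floor, 16 above the bench; axes as the dryer's; moves with the tray. Three pairs of thin ribs along x are centred at y = +70, 0, -70 from it, 90 long, tops 34 above the bench; each pair leaves a clear channel 48 wide, 18 high, open at the tray's front (x = -50), closed at its back by a lip (x = 46, top 38 above the bench).
- tray (a joint): How far the tray is pulled out, in m: 0 home in the dryer, 0.145 against its stop, fully out. It slides with about 4 N of friction and stays where it is left.
- tray_eye (a point): Centre of the opening of the flat, level brass loop in the middle of the tray's front edge: bar 6 mm thick, centre 14 above the bench; opening 26 mm along the dryer's x, 30 mm across; nothing below it. With the tray home it is 26 mm inside the hood. Axes as the dryer's.
- hook_grip (a point): Grip point of the hook tool: middle of its red upright handle (32 mm along x, 16 across y, 4 to 100 above its underside), 65 above the underside. It stands on a steel foot 56 mm square, 4 thick. +x points along the steel shank (7 thick, centre 40 above the underside) to the downward hook 110 mm ahead of the handle's middle. z up. 160 g.
- hook_tip (a point): Lower end of the hook tool's downward prong, 2 mm above the foot's underside, 110 mm ahead of hook_grip along the tool's x. The prong is 7 mm thick and hangs straight down; its end is curled back 5 mm toward the handle.
- spatula_grip (a point): Grip point of the spatula, in the middle of its blue upright handle (same handle and foot as the hook tool: 32 mm along x, 16 mm across y, 100 high, foot 56 mm square and 4 thick), 65 above its underside. +x points along the blade. z up. 170 g.
- spatula_blade (a point): Point on the top face of the spatula's flat steel blade, 115 mm ahead of spatula_grip along the tool's x, where a plate is to rest. The blade is 36 wide and 3 thick, level with the foot's underside, and ends 145 mm ahead of the handle's middle.
- rack: Cooling rack, fixed: wooden board 90 deep (x), 238 wide, 6 thick (mm). Three slots side by side, 76 apart, each a pair of ribs along x (80 long, tops 26 above the bench) with a clear channel 48 wide, 20 high between them, open at the front (-x); low back wall (inner face x = +42, top 33 high). Origin on the bench under its middle; +x to the back wall, +y left.
- slot0 (a point): Middle of the rack's slot 0 (left seen from the front), at the height of the rib tops, where the underside of a plate will lie (26 above the bench). Axes as the rack's.
- slot1 (a point): Middle of the rack's slot 1 (middle seen from the front), at the height of the rib tops, where the underside of a plate will lie (26 above the bench). Axes as the rack's.
- slot2 (a point): Middle of the rack's slot 2 (right seen from the front), at the height of the rib tops, where the underside of a plate will lie (26 above the bench). Axes as the rack's.
- plate0: White ceramic sample plate with a flat reddish brown sample spot, 56 (x) by 62 (y) by 6 mm, 60 g, origin at the middle of its underside. At the start it lies across one pair of tray ribs in the dryer, its x within about 0.05 rad of the dryer's and its middle within 3 mm of the pair's centre line. May be absent.
- plate1: White ceramic sample plate with a flat amber sample spot, 56 (x) by 62 (y) by 6 mm, 60 g, origin at the middle of its underside. At the start it lies across one pair of tray ribs in the dryer, its x within about 0.05 rad of the dryer's and its middle within 3 mm of the pair's centre line. May be absent.
- plate2: White ceramic sample plate with a flat green sample spot, 56 (x) by 62 (y) by 6 mm, 60 g, origin at the middle of its underside. At the start it lies across one pair of tray ribs in the dryer, its x within about 0.05 rad of the dryer's and its middle within 3 mm of the pair's centre line. May be absent.
- vial: Bystander: small glass vial, 25 mm across, 53 high, origin under its middle.
- bulb: Bystander: small red box-shaped block, 44 x 48 x 52 mm, origin under its middle.
- clock: Bystander: kitchen timer, 46 x 66 x 61 mm, origin under its middle.

How it is judged:
By the outcome, as a careful person would: the job done as asked, in the order asked, and still so for the second after the job is handed in, with the robot touching nothing.
Of plate0, plate1, plate2 only 2 to 3 are there at a start; the rules pass over those that are not, and their reading is None.
At some moment in a run one of hook, spatula may be knocked a few centimetres aside while the robot is not near it.
It also fails if it takes over 210 s, if anything falls off the work surface, if the arm or the gripper's body presses on something with over 40 N, if the wrist force passes 120 N, or if a joint passes its speed limit or range.

## Working session

There is one attempt and no reset: what is moved stays moved. The work goes in short steps, Python scripts to look and compute and a shell command to move; the robot and the scene stay as the last step left them, time stands still between calls to the robot, and variables do not carry over. Pictures are saved under pics/ and viewed, at most 14 in all, crops included, and the job is handed in when it is done.

```bash
ls; mkdir -p pics
cat > h.py <<'E'
import numpy as np, cv2
from scipy.spatial.transform import Rotation as R
from workcell import r, vision
def grab(n):
    f=vision.grab_frame(n); return f
def save(f,p): cv2.imwrite(p,f["img"][:,:,::-1])
def ray(f,u,v,z):
    Rm=cv2.Rodrigues(np.array(f["rvec"],float))[0]; t=np.array(f["tvec"],float).ravel()
    C=-Rm.T@t; d=Rm.T@np.array([(u-f["cx"])/f["fx"],(v-f["cy"])/f["fy"],1]); s=(z-C[2])/d[2]; return C+s*d
def proj(f,P):
    Rm=cv2.Rodrigues(np.array(f["rvec"],float))[0]; p=Rm@np.array(P,float)+np.array(f["tvec"],float).ravel()
    return f["cx"]+f["fx"]*p[0]/p[2], f["cy"]+f["fy"]*p[1]/p[2]
E
python3 - <<'E'
from h import *
for n in("top","scene"):
    f=grab(n); save(f,f"pics/{n}0.png"); print(n,f["fx"],f["cx"],f["cy"],f["rvec"],f["tvec"],(-cv2.Rodrigues(np.array(f["rvec"],float))[0].T@np.array(f["tvec"],float).ravel()))
print(r.state())
E
```

```text
pics
top 454.05549807754915 279.76403046440225 205.84682151243172 [ 2.11004867 -2.1277178   0.16172594] [ 129.00541212  515.34206003 1493.54915333] [ 247.11606649   90.00039707 1563.24741701]
scene 534.4464705543309 273.7442737030707 217.77612363568184 [ 1.90202783 -0.9919799   0.55850259] [-199.24841572  333.93602562 1364.37878728] [-706.80451416 -757.24222419  969.4092367 ]
{'clock': 0.1, 'q': array([ 1.23243371e+00,  1.24431396e-01,  1.65154957e+00,  5.66531266e-07,
        1.36752898e+00, -8.25925200e-02]), 'joint_velocities': array([-0.00089277, -0.00204932, -0.00212841, -0.00035791, -0.00376261,
        0.00066144]), 'effort': array([ 4.76724563e-04, -4.24933147e+01, -3.66651714e+01, -1.09286218e-04,
        4.00999590e-03, -1.26529733e-05]), 'eef_pos': array([164.2790556 , 628.31419752, 230.1742797 ]), 'tool_rot': array([-3.13968194e+00, -1.58727291e-04,  2.88582229e+00]), 'force': array([-0.27107793, -1.08815642, -0.27199193]), 'torque': array([-0.01706651,  0.02257731,  0.00872069]), 'grip_force': 0.0, 'grip_width': 0.9991293848325294}
```

View pics/top0.png

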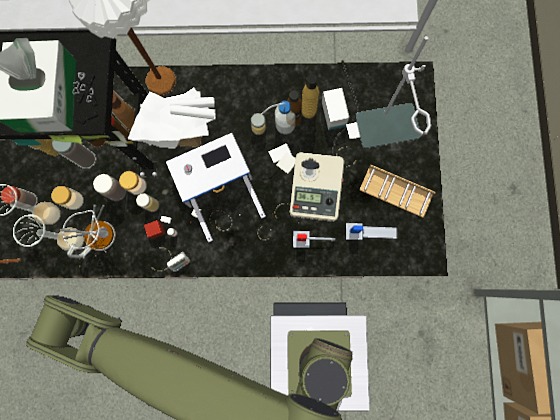

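View pics/scene0.png

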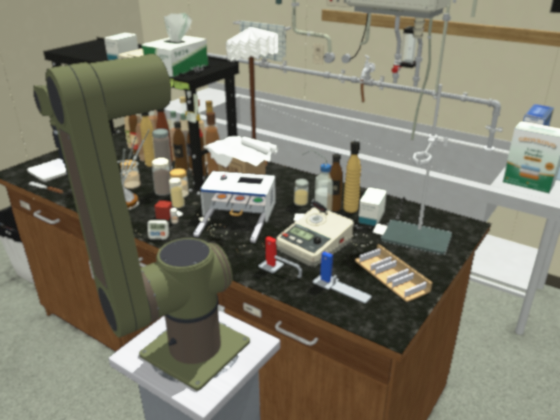

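The views show the dryer at top px ~(210,170), opening toward the robot, with 3 plates inside. The hook is at (302,239), the spatula at (357,231), the rack at (397,190), the block and vial at about (153,228) and (172,232), and the timer at (178,262).

Run:
```python
from h import *
f=grab("top"); im=f["img"]
c=cv2.resize(im[125:280,140:445],None,fx=2.6,fy=2.6,interpolation=cv2.INTER_CUBIC); cv2.imwrite("pics/topc.png",c[:,:,::-1])
hsv=cv2.cvtColor(im,cv2.COLOR_RGB2HSV).astype(int); H,S,V=hsv[...,0],hsv[...,1],hsv[...,2]
def rep(nm,m,z,mina=15):
    n,l,st,ce=cv2.connectedComponentsWithStats(m.astype(np.uint8))
    for i in range(1,n):
        x,y,w,h,a=st[i]
        if a>=mina and 140<ce[i][0]<445 and 120<ce[i][1]<285:
            rc=cv2.minAreaRect(np.argwhere(l==i)[:,::-1].astype(np.float32))
            print(nm,a,ce[i].round(1),ray(f,*ce[i],z)[:2].round(1),[ray(f,*p,z)[:2].round(0).tolist() for p in cv2.boxPoints(rc)])
rep("red",((H<8)|(H>172))&(S>150)&(V>100),100)
rep("blue",(H>100)&(H<130)&(S>150)&(V>80),100)
rep("white",(S<40)&(V>150),4,60)
rep("wood",(H>8)&(H<25)&(S>80)&(V>130),26,60)
f=grab("scene"); c=cv2.resize(f["img"][150:310,130:450],None,fx=2.5,fy=2.5,interpolation=cv2.INTER_CUBIC); cv2.imwrite("pics/sc.png",c[:,:,::-1])
```

```text
red 19 [295.7 206.4] [504.5  71.3] [[509.0, 80.0], [509.0, 64.0], [499.0, 64.0], [499.0, 80.0]]
red 201 [152.3 228.4] [436.5 540.4] [[448.0, 572.0], [465.0, 526.0], [424.0, 509.0], [407.0, 555.0]]
red 48 [301.3 236.2] [406.6  54.4] [[414.0, 68.0], [414.0, 39.0], [394.0, 40.0], [394.0, 69.0]]
blue 71 [215.7 187.3] [571.6 335. ] [[527.0, 439.0], [620.0, 229.0], [618.0, 228.0], [524.0, 438.0]]
blue 68 [356.3 228.9] [ 428.8 -123.5] [[438.0, -107.0], [438.0, -142.0], [418.0, -141.0], [419.0, -106.0]]
white 171 [352.8 130.1] [ 796.6 -137.6] [[820.0, -112.0], [829.0, -151.0], [773.0, -163.0], [763.0, -124.0]]
white 2724 [205.8 167.8] [664.1 388. ] [[689.0, 536.0], [796.0, 297.0], [649.0, 233.0], [545.0, 469.0]]
white 2007 [310.5 172. ] [644.1  16.4] [[504.0, 190.0], [759.0, 162.0], [725.0, -106.0], [472.0, -71.0]]
white 202 [254.  197.4] [555.  215.7] [[628.0, 258.0], [635.0, 242.0], [489.0, 177.0], [482.0, 192.0]]
white 136 [142.3 199.5] [551.8 610.1] [[552.0, 641.0], [584.0, 611.0], [553.0, 579.0], [521.0, 610.0]]
white 222 [200.4 220.1] [476.4 402.5] [[536.0, 457.0], [554.0, 428.0], [418.0, 345.0], [401.0, 374.0]]
white 100 [349.8 229.1] [ 440.1 -115. ] [[461.0, -103.0], [461.0, -154.0], [409.0, -152.0], [410.0, -101.0]]
white 349 [379.3 232. ] [ 429.3 -215.8] [[413.0, -158.0], [451.0, -161.0], [445.0, -275.0], [408.0, -272.0]]
white 178 [305.  238.2] [410.   39.4] [[380.0, 81.0], [435.0, 81.0], [434.0, -57.0], [379.0, -56.0]]
white 107 [175.5 259.1] [341.8 485.1] [[329.0, 519.0], [369.0, 463.0], [353.0, 452.0], [314.0, 508.0]]
wood 122 [402.7 178.7] [ 610.9 -299.9] [[658.0, -192.0], [663.0, -194.0], [565.0, -407.0], [559.0, -404.0]]
wood 1329 [395.2 192.3] [ 563.3 -271.9] [[574.0, -148.0], [654.0, -185.0], [554.0, -399.0], [476.0, -361.0]]
```

View pics/topc.png

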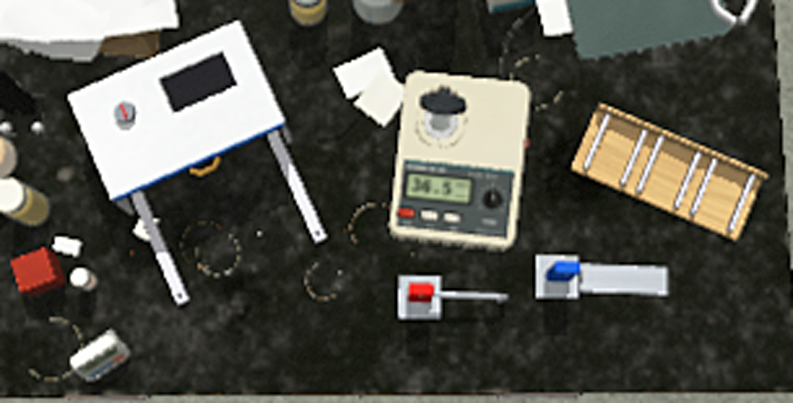

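The crop shows the hook foot at crop px (418,297) with its shank to the right. The spatula foot is at (557,276) with its blade to the right, the brass loop at (205,167), and the rack's back wall on its far side. Next I compute the fixture poses.

```bash
cat >> h.py <<'E'
def tool():
    s=r.state(); return np.array(s["eef_pos"]),R.from_euler("xyz",s["tool_rot"]).as_matrix(),s
def wgrab():
    p,Rm,s=tool(); f=grab("wrist"); f["P"]=p; f["Rm"]=Rm; return f
def wray(f,u,v,z):
    T=np.array(f["T_tool_cam"]); x=(u-f["cx"])/f["fx"]; y=(v-f["cy"])/f["fy"]; th=np.hypot(x,y)
    d=np.array([np.sin(th)*x/max(th,1e-9),np.sin(th)*y/max(th,1e-9),np.cos(th)])
    C=f["P"]+f["Rm"]@T[:3,3]; D=f["Rm"]@T[:3,:3]@d; return C+(z-C[2])/D[2]*D
def wproj(f,X):
    T=np.array(f["T_tool_cam"]); a=f["Rm"].T@(np.array(X,float)-f["P"]); c=T[:3,:3].T@(a-T[:3,3])
    th=np.arctan2(np.hypot(c[0],c[1]),c[2]); n=np.hypot(c[0],c[1]); return f["cx"]+f["fx"]*th*c[0]/n, f["cy"]+f["fy"]*th*c[1]/n
def fr(o,yaw,p): c,s=np.cos(yaw),np.sin(yaw); return np.array([o[0]+c*p[0]-s*p[1],o[1]+s*p[0]+c*p[1]])
E
python3 - <<'E'
from h import *
f=grab("top"); im=f["img"]
hsv=cv2.cvtColor(im,cv2.COLOR_RGB2HSV).astype(int); H,S,V=hsv[...,0],hsv[...,1],hsv[...,2]
def big(m,box,z):
    k=np.zeros_like(m,np.uint8); x0,x1,y0,y1=box; k[y0:y1,x0:x1]=m[y0:y1,x0:x1]
    pts=cv2.findContours(k,cv2.RETR_EXTERNAL,cv2.CHAIN_APPROX_NONE)[0]; c=max(pts,key=cv2.contourArea)[:,0]
    W=np.array([ray(f,u,v,z)[:2] for u,v in c],np.float32); rc=cv2.minAreaRect(W); b=cv2.boxPoints(rc)
    return np.round(rc[0],1),np.round(rc[1],1),b.round(0).tolist(),c
w=(S<60)&(V>130)
k=cv2.morphologyEx((w|((H>100)&(H<130)&(S>100))).astype(np.uint8),cv2.MORPH_OPEN,np.ones((13,13)))
print("hood",big(k>0,(150,260,125,215),112)[:3])
wood=((H>8)&(H<28)&(S>60)&(V>100))
kk=cv2.morphologyEx(wood.astype(np.uint8),cv2.MORPH_CLOSE,np.ones((7,7)))>0
print("rack",big(kk,(350,442,155,225),10)[:3])
for nm,b in(("hookfoot",(285,313,225,255)),("spfoot",(340,362,215,245))):
    k=w|((S>150)&((H<8)|(H>170)|((H>100)&(H<130))))
    print(nm,big(k,b,4)[:3])
print("blade",big(w,(364,400,222,242),3)[:3])
br=(H>12)&(H<30)&(S>120)&(V>110); br[:180]=0;br[200:]=0;br[:,:205]=0;br[:,235:]=0
y,x=np.nonzero(br); print("eye px",x.min(),x.max(),y.min(),y.max(),[ray(f,u,v,14)[:2].round() for u,v in((x.min(),y[x.argmin()]),(x.max(),y[x.argmax()]),(x[y.argmax()],y.max()))])
print("shank end",ray(f,140+507/2.6,125+297/2.6,40),"start",ray(f,140+440/2.6,125+295/2.6,40))
print("runner ends",ray(f,140+181/2.6,125+299/2.6,11),ray(f,140+320/2.6,125+238/2.6,11))
E
```

```text
hood (array([637. , 361.3]), array([154.4, 241.9]), [[518.0, 442.0], [614.0, 220.0], [756.0, 281.0], [660.0, 503.0]])
rack (array([ 573.1, -281.8]), array([243.8, 103. ]), [[475.0, -371.0], [569.0, -414.0], [671.0, -193.0], [577.0, -149.0]])
hookfoot (array([407.5,  48.2]), array([65.4, 55.2]), [[380.0, 16.0], [435.0, 15.0], [435.0, 81.0], [380.0, 81.0]])
spfoot (array([ 433.5, -127.6]), array([51.6, 56.5]), [[404.0, -153.0], [461.0, -154.0], [463.0, -103.0], [406.0, -101.0]])
blade (array([ 429.3, -218.2]), array([109.6,  37.8]), [[408.0, -272.0], [445.0, -274.0], [451.0, -164.0], [413.0, -163.0]])
eye px 213 223 185 192 [array([581., 359.]), array([599., 324.]), array([574., 348.])]
shank end [401.95383631 -59.75958364  40.        ] start [405.29462845  26.52294391  40.        ]
runner ends [405.98630429 367.64163717  11.        ] [485.79456126 183.53822055  11.        ]
```

```bash
python3 -m crank '[[[85,60,-140,-5,0,0,-0.34],[85,60,-140,-5,0,0,-0.34],[85,60,-140,-5,0,0,-0.34],[85,60,-140,-5,0,0,-0.34],[85,242.5,-575,-15,0,0,-1.35],[85,242.5,-575,-15,0,0,-1.35],[85,242.5,-575,-15,0,0,-1.35],[85,242.5,-575,-15,0,0,-1.35],[85,242.5,-575,-15,0,0,-1.35],[85,242.5,-575,-15,0,0,-1.35],[85,242.5,-575,-15,0,0,-1.35],[85,242.5,-575,-15,0,0,-1.35],[85,242.5,-575,-15,0,0,-1.35],[85,242.5,-575,-15,0,0,-1.35],[85,242.5,-575,-15,0,0,-1.35],[85,242.5,-575,-15,0,0,-1.35],[85,242.5,-575,-15,0,0,-1.35]]]' 40
cat > w.py <<'E'
import sys
from h import *
f=wgrab(); save(f,"pics/"+sys.argv[1]); print(f["P"].round(1),f["fx"],f["cx"],f["cy"]); np.save("w.npy",f,allow_pickle=True)
print(np.array(f["T_tool_cam"]).round(3).tolist(), r.state()["tool_rot"], r.state()["force"], r.state()["clock"])
E
python3 w.py w1.png
```

```text
clock: 1.67
eef_pos: [407.7, 51.0, 216.3]
tool_rot: [3.142, 0.001, 1.53]
force: [0.5, 0.6, -0.4]
grip_width: 0.993
grip_force: 0.0
[407.7  51.  216.3] 325.19226210127806 278.95087330466686 203.0852949255644
[[0.0, -0.945, -0.327, 84.198], [1.0, 0.0, -0.0, -1.003], [0.0, -0.327, 0.945, -141.831], [0.0, 0.0, 0.0, 1.0]] [-3.14112776e+00 -2.72323634e-04  1.53192304e+00] [-0.32594413  1.06278547  0.40937179] 1.7167
```

View pics/w1.png

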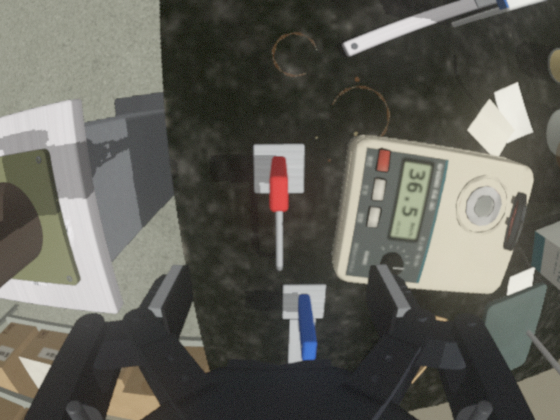

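The wrist view shows the hook foot at px (253–304,145–192), the shank tip at (279,268) and the spatula foot at (283–325,285–318).

Run:
```python
from h import *
f=np.load("w.npy",allow_pickle=True).item(); im=f["img"]
hsv=cv2.cvtColor(im,cv2.COLOR_RGB2HSV).astype(int); H,S,V=hsv[...,0],hsv[...,1],hsv[...,2]
k=((H<8)|(H>172))&(S>130)&(V>80); k[:,:255]=0;k[:,310:]=0; y,x=np.nonzero(k)
print(x.min(),x.max(),y.min(),y.max(),[ (yy,x[y==yy].min(),x[y==yy].max()) for yy in (165,180,190,200,208)])
for u,v in ((253,145),(304,145),(253,193),(304,193)): print("foot",wray(f,u,v,4)[:2].round(1))
for yy in(200,208): print("top",[wray(f,q,yy,100)[:2].round(1) for q in (x[y==yy].min(),x[y==yy].max())])
print("bottom",wray(f,x.mean(),y.max(),100)[:2])
print("shank",wray(f,279.5,215,40)[:2],wray(f,279.5,268,40)[:2])
```

```text
269 288 157 211 [(165, np.int64(272), np.int64(284)), (180, np.int64(270), np.int64(286)), (190, np.int64(271), np.int64(286)), (200, np.int64(269), np.int64(288)), (208, np.int64(270), np.int64(287))]
foot [379.4  81.4]
foot [435.4  79.2]
foot [376.   26.2]
foot [434.2  23.9]
top [array([398.3,  49.1]), array([414.2,  48.5])]
top [array([398.8,  42. ]), array([413.1,  41.4])]
bottom [405.67004124  38.96932606]
shank [405.68945316  12.04824473] [403.12620501 -52.16772015]
```

```bash
python3 -m crank '[[[85,-0.7,0,-100,0,0,0],[85,-0.7,0,-100,0,0,0],[85,-0.7,0,-100,0,0,0],[85,-0.7,0,-169,0,0,0],[85,-0.7,0,-169,0,0,0],[85,-0.7,0,-169,0,0,0],[0,-0.7,0,-169,0,0,0],[0,-0.7,0,-169,0,0,0],[0,-0.7,0,-169,0,0,0],[0,-0.7,0,-169,0,0,0],[0,-0.7,0,-169,0,0,0],[0,-0.7,0,-169,0,0,0],[0,-0.7,0,-169,0,0,0],[0,-0.7,0,-169,0,0,0]]]' 60
```

```text
clock: 2.88
eef_pos: [407.7, 53.8, 48.8]
tool_rot: [3.139, -0.0, 1.536]
force: [-0.4, -0.0, 7.2]
grip_width: 0.184
grip_force: 59.9
```

```bash
python3 -m crank '[[[0,0,0,80,0,0,0],[0,0,0,80,0,0,0],[0,10,80,100,0,0,0],[0,10,80,100,0,0,0],[0,31,220,100,0,0,0.6],[0,31,220,100,0,0,0.6],[0,31,220,100,0,0,0.6],[0,31,220,100,0,0,0.6],[0,31,220,100,0,0,1.3],[0,31,220,100,0,0,1.3],[0,31,220,100,0,0,1.3],[0,31,220,100,0,0,1.3],[0,31,220,100,0,0,1.3],[0,31,220,100,0,0,2.015],[0,31,220,100,0,0,2.015],[0,31,220,100,0,0,2.015],[0,31,220,100,0,0,2.015],[0,31,220,100,0,0,2.015],[0,31,220,100,0,0,2.015],[0,31,220,100,0,0,2.015]]]'
python3 -m crank '[[[0,0,0,-65,0,0,0],[0,0,0,-65,0,0,0],[0,0,0,-65,0,0,0],[0,0,0,-65,0,0,0]]]'
python3 w.py w2.png
```

```text
clock: 4.55
eef_pos: [436.6, 273.4, 146.3]
tool_rot: [-3.141, -0.002, -2.741]
force: [-0.6, -1.3, -1.8]
grip_width: 0.179
grip_force: 59.4
clock: 4.88
eef_pos: [435.6, 272.9, 80.3]
tool_rot: [-3.141, -0.005, -2.748]
force: [0.5, 0.4, -0.4]
grip_width: 0.181
grip_force: 59.3
[435.6 272.9  80.3] 325.19226210127806 278.95087330466686 203.0852949255644
[[0.0, -0.946, -0.325, 84.724], [1.0, 0.0, -0.001, 0.665], [0.001, -0.325, 0.946, -141.827], [0.0, 0.0, 0.0, 1.0]] [-3.14152300e+00 -7.76587547e-04 -2.74751653e+00] [ 0.6734216   0.70826105 -0.27740944] 4.9333
```

View pics/w2.png

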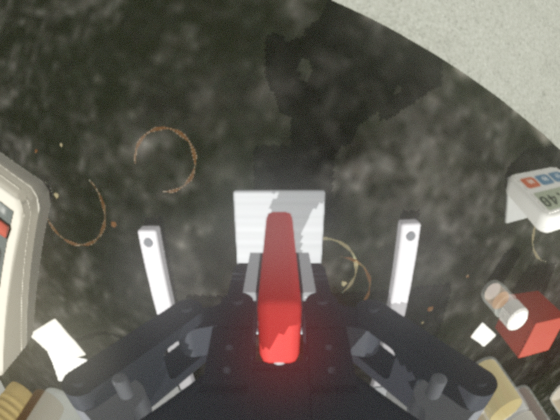

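The wrist view shows both runner ends, left at about (148,228) and right at (409,222). The hook is held with its foot flush, at (235–324,191–263).

Run:
```python
from h import *
f=np.load("w.npy",allow_pickle=True).item()
a=(wray(f,139,229,11)+wray(f,159,226,11))/2; b=(wray(f,399,221,11)+wray(f,419,222,11))/2
print(a,b,np.linalg.norm(a-b)); d=b-a; yaw=np.arctan2(-d[0],d[1]); m=(a+b)/2
o=fr(m,yaw,(215,0)); print("yaw",yaw,"o",o,"eye",fr(o,yaw,(-49,0)))
for u,v in((235,191),(324,191)):print("foot",wray(f,u,v,4+80.3-46))
for u,v in((165,312),(390,314),(148,229),(409,222)): print(wray(f,u,v,11))
```

```text
[479.11178361 186.09574505  11.        ] [400.08459105 363.16787638  11.        ] 193.9067736187102
yaw 0.4197722772625166 o [635.93226852 362.25560066] eye [591.18636164 342.2855276 ]
foot [418.3954951  237.97481407  38.3       ]
foot [398.04665671 286.83718365  38.3       ]
[551.53614534 216.55899122  11.        ]
[479.58206884 394.12868069  11.        ]
[480.58434426 185.73433168  11.        ]
[400.46601051 363.26682234  11.        ]
```

```bash
python3 -m crank '[[[0,30,13,0,0,0,0.016],[0,59,27,0,0,0,0.016],[0,59,27,0,0,0,0.016],[0,59,27,0,0,0,0.016]]]'
python3 - <<'E'
from h import *
f=grab("scene"); im=f["img"][165:265,180:300]; cv2.imwrite("pics/s2.png",cv2.resize(im,None,fx=6,fy=6,interpolation=cv2.INTER_CUBIC)[:,:,::-1])
print(tool()[0],proj(f,(593,342.5,14)),proj(f,(593,342.5,40)))
f=grab("top"); im=f["img"][155:215,180:280]; cv2.imwrite("pics/t2.png",cv2.resize(im,None,fx=7,fy=7,interpolation=cv2.INTER_CUBIC)[:,:,::-1])
E
```

```text
clock: 5.27
eef_pos: [498.9, 301.9, 84.9]
tool_rot: [3.141, 0.004, -2.732]
force: [-0.1, 0.7, -1.2]
grip_width: 0.181
grip_force: 59.4
[497.56439948 301.41675332  84.25691661] (np.float64(236.27713552498298), np.float64(212.3129436526953)) (np.float64(235.9458735859577), np.float64(206.05682821367205))
```

View pics/s2.png

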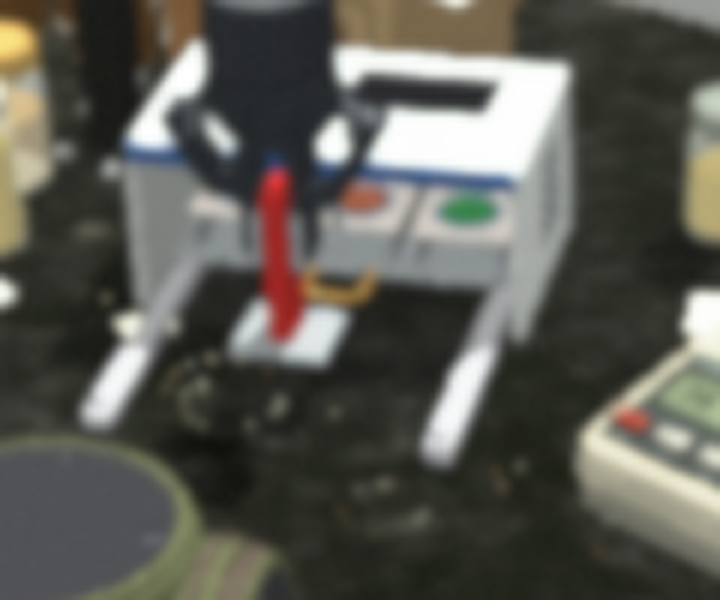

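The scene view shows the brass loop with its front bar's middle at crop (340,297), and all three plates in place.

Run:
```python
from h import *
f=grab("scene")
b=(340,295);l=(306,280);rr=(373,282)
P=[ray(f,180+u/6,165+v/6,14)[:2] for u,v in (b,l,rr)]
print([p.round(1) for p in P])
y=.41; o=np.array([593,342.5]); c,s=np.cos(y),np.sin(y)
for p in P: d=p-o; print("in eye frame",(c*d[0]+s*d[1]).round(1),(-s*d[0]+c*d[1]).round(1))
print(r.state()["eef_pos"])
```

```text
[array([583.1, 332.8]), array([585.9, 361.5]), array([606.9, 326.2])]
in eye frame -13.0 -5.0
in eye frame 1.1 20.2
in eye frame 6.2 -20.5
[496.23483899 300.8572262   83.43135385]
```

```bash
python3 -m crank '[[[0,1,0.5,-15,0,0,0],[0,1,0.5,-15,0,0,0],[0,1,0.5,-28,0,0,0],[0,1,0.5,-28,0,0,0],[0,1,0.5,-28,0,0,0],[0,1,0.5,-28,0,0,0]]]'
```

```text
clock: 5.92
eef_pos: [497.2, 301.3, 54.4]
tool_rot: [3.142, -0.0, -2.731]
force: [0.7, -0.6, -1.1]
grip_width: 0.18
grip_force: 59.4
```

```bash
python3 -m crank '[[[0,0,0,-3,0,0,0],[0,0,0,-3,0,0,0],[0,-14,-6,-3,0,0,0],[0,-28,-12,-3,0,0,0],[0,-28,-12,-3,0,0,0]]]'; python3 -m crank '[[[0,-14,-6,0,0,0,0],[0,-28,-12,0,0,0,0],[0,-42,-18,0,0,0,0],[0,-56,-24.5,0,0,0,0],[0,-70,-30.5,0,0,0,0],[0,-84,-36.5,0,0,0,0],[0,-98,-42.5,0,0,0,0],[0,-98,-42.5,0,0,0,0]]]'
```

```text
clock: 6.33
eef_pos: [467.9, 288.8, 51.0]
tool_rot: [3.142, -0.001, -2.731]
force: [0.6, 0.2, -2.3]
grip_width: 0.181
grip_force: 59.6
clock: 7.0
eef_pos: [370.1, 246.2, 51.1]
tool_rot: [-3.141, -0.001, -2.731]
force: [-0.5, -0.5, -3.3]
grip_width: 0.181
grip_force: 59.7
```

Run:
```python
from h import *
f=grab("scene"); im=f["img"][165:290,180:330]; cv2.imwrite("pics/s3.png",cv2.resize(im,None,fx=4.8,fy=4.8,interpolation=cv2.INTER_CUBIC)[:,:,::-1])
```

```text
(no output)
```

View pics/s3.png

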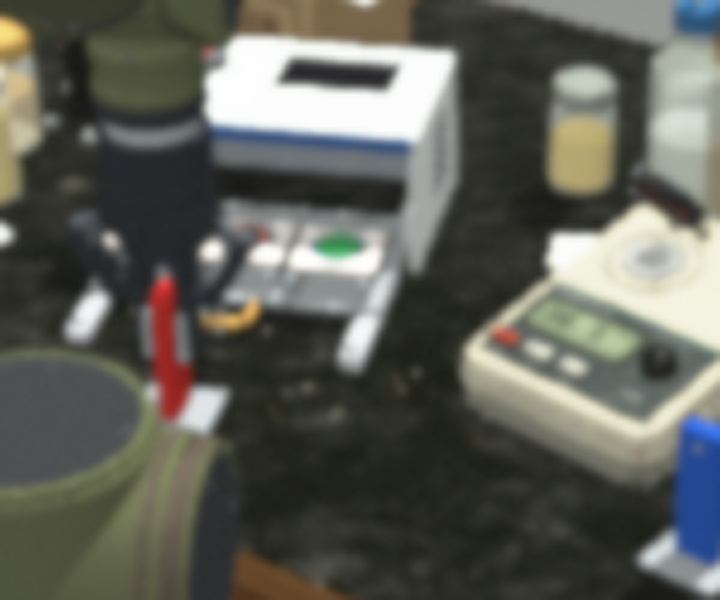

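The tray is well out: loop at crop (230,315), plates following. I keep pulling until it reaches the stop.

```bash
python3 -m crank '[[[0,-7,-3,0,0,0,0],[0,-14,-6,0,0,0,0],[0,-14,-6,0,0,0,0]]]'; python3 -m crank '[[[0,-4,-2,0,0,0,0],[0,-8,-3.5,0,0,0,0],[0,-8,-3.5,0,0,0,0]]]'
```

```text
clock: 7.3
eef_pos: [357.2, 240.9, 51.4]
tool_rot: [3.141, 0.0, -2.731]
force: [0.6, 1.7, -2.3]
grip_width: 0.18
grip_force: 59.5
clock: 7.55
eef_pos: [349.8, 237.6, 51.8]
tool_rot: [3.142, 0.002, -2.731]
force: [4.3, 1.4, -3.6]
grip_width: 0.179
grip_force: 59.5
```

```bash
python3 -m crank '[[[0,-4,-2,0,0,0,0],[0,-4,-2,0,0,0,0],[0,-4,-2,0,0,0,0]]]'
```

```text
clock: 7.8
eef_pos: [349.5, 237.3, 52.4]
tool_rot: [3.141, 0.013, -2.731]
force: [19.4, 10.0, -17.3]
grip_width: 0.176
grip_force: 60.5
```

```bash
python3 -m crank '[[[0,11,5,0,0,0,0],[0,11,5,0,0,0,0],[0,11,5,0,0,0,0]]]'
```

```text
clock: 8.05
eef_pos: [355.7, 240.0, 51.1]
tool_rot: [-3.141, -0.003, -2.732]
force: [0.2, -0.7, -1.3]
grip_width: 0.179
grip_force: 62.8
```

```bash
python3 -m crank '[[[0,2,1,0,0,0,0],[0,2,1,0,0,0,0],[0,2,1,10,0,0,0],[0,2,1,20,0,0,0],[0,2,1,35,0,0,0],[0,2,1,60,0,0,0],[0,2,1,90,0,0,0],[0,2,1,90,0,0,0]]]'
```

```text
clock: 8.72
eef_pos: [361.9, 243.2, 149.1]
tool_rot: [3.141, 0.013, -2.731]
force: [0.8, 0.4, -0.1]
grip_width: 0.18
grip_force: 62.9
```

```bash
python3 -m crank '[[[0,0,0,0,0,0,-0.7],[0,0,0,0,0,0,-0.7],[0,0,0,0,0,0,-0.7],[0,0,0,0,0,0,-0.7],[0,0,0,0,0,0,-0.7],[0,0,-20,0,0,0,-1.3],[0,0,-20,0,0,0,-1.3],[0,0,-20,0,0,0,-1.3],[0,0,-20,0,0,0,-1.3],[0,0,-20,0,0,0,-1.3],[0,45,-188,0,0,0,-2.0],[0,45,-188,0,0,0,-2.0],[0,45,-188,0,0,0,-2.0],[0,45,-188,0,0,0,-2.0],[0,45,-188,0,0,0,-2.0],[0,45,-188,0,0,0,-2.0],[0,45,-188,-50,0,0,-2.0],[0,45,-188,-50,0,0,-2.0],[0,45,-188,-50,0,0,-2.0],[0,45,-188,-50,0,0,-2.0]]]'
```

```text
clock: 10.38
eef_pos: [402.9, 53.5, 91.5]
tool_rot: [-3.14, -0.0, 1.552]
force: [0.6, 0.9, -0.6]
grip_width: 0.18
grip_force: 62.7
```

Lower until it touches down, then release and lift.

```bash
python3 -m crank '[[[0,0,0,-20,0,0,0],[0,0,0,-38,0,0,0],[0,0,0,-41,0,0,0],[0,0,0,-42,0,0,0],[0,0,0,-42,0,0,0]]]'
```

```text
clock: 10.8
eef_pos: [404.3, 53.5, 50.8]
tool_rot: [3.14, -0.0, 1.552]
force: [0.5, -0.4, -1.4]
grip_width: 0.182
grip_force: 62.6
```

```bash
python3 -m crank '[[[0,0,0,-2,0,0,0],[0,0,0,-2,0,0,0],[0,0,0,-2,0,0,0]]]'
```

```text
clock: 11.05
eef_pos: [405.0, 53.5, 49.1]
tool_rot: [3.138, -0.0, 1.552]
force: [1.9, 0.7, 3.3]
grip_width: 0.18
grip_force: 63.2
```

```bash
python3 -m crank '[[[40,0,0,0,0,0,0],[60,0,0,0,0,0,0],[85,0,0,0,0,0,0],[85,0,0,0,0,0,0],[85,0,0,40,0,0,0],[85,0,0,80,0,0,0],[85,0,0,120,0,0,0],[85,0,0,165,0,0,0],[85,28,-182,165,0,0,0],[85,28,-182,165,0,0,0],[85,28,-182,165,0,0,0],[85,28,-182,165,0,0,0],[85,28,-182,165,0,0,0],[85,28,-182,165,0,0,0],[85,28,-182,165,0,0,0],[85,28,-182,165,0,0,0]]]'; python3 w.py w4.png
python3 - <<'E'
from h import *
f=grab("top"); im=f["img"][125:280,140:445]; cv2.imwrite("pics/t4.png",cv2.resize(im,None,fx=2.6,fy=2.6,interpolation=cv2.INTER_CUBIC)[:,:,::-1])
E
```

```text
clock: 12.38
eef_pos: [430.9, -128.0, 211.9]
tool_rot: [-3.141, -0.001, 1.552]
force: [1.1, -0.7, -0.8]
grip_width: 0.994
grip_force: 0.0
[ 430.9 -128.   211.9] 325.19226210127806 278.95087330466686 203.0852949255644
[[0.0, -0.945, -0.327, 84.219], [1.0, 0.0, -0.0, -0.997], [0.0, -0.327, 0.945, -141.83], [0.0, 0.0, 0.0, 1.0]] [-3.14100195e+00 -5.68773170e-04  1.55287322e+00] [-0.24539385 -0.0007313  -0.54528785] 12.4333
```

View pics/t4.png

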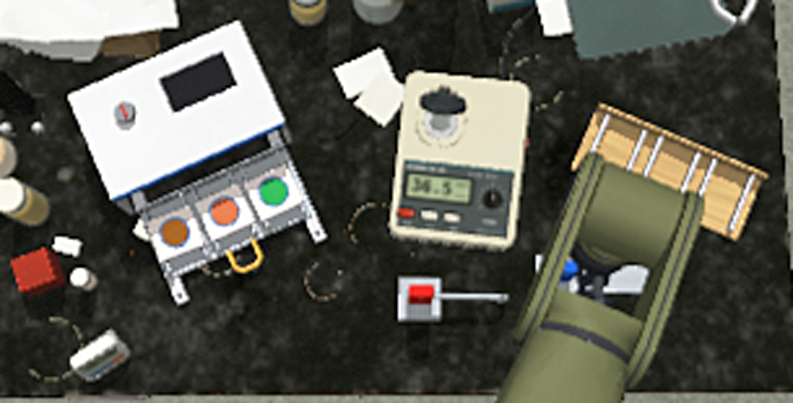

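View pics/w4.png

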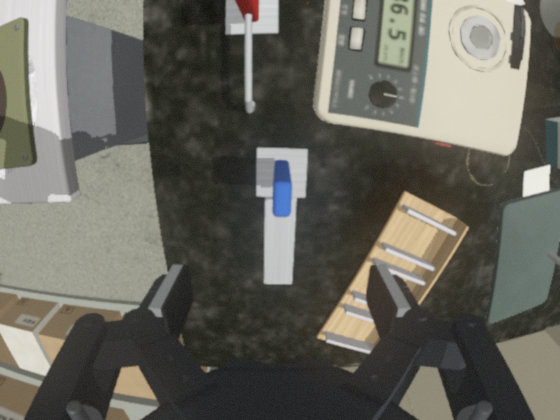

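The tray is out with the three plates at crop px (174,232), (224,212) and (273,191), and the hook stands alone at (420,293). In the wrist view the spatula foot is at (256–307,148–195) and its blade ends at (263–292,283).

Run:
```python
from h import *
f=np.load("w.npy",allow_pickle=True).item(); im=f["img"]
hsv=cv2.cvtColor(im,cv2.COLOR_RGB2HSV).astype(int); H,S,V=hsv[...,0],hsv[...,1],hsv[...,2]
k=(H>100)&(H<130)&(S>130)&(V>60); k[:,:255]=0;k[:,310:]=0;k[:140]=0;k[240:]=0; y,x=np.nonzero(k)
for yy in(204,211): print("top",[wray(f,q,yy,100)[:2].round(1) for q in (x[y==yy].min(),x[y==yy].max())])
print("front",wray(f,x.mean(),y.max(),100)[:2])
for u,v in ((256,149),(307,149)): print("foot",wray(f,u,v,4)[:2].round(1))
for u,v in ((263,283),(292,283),(265,205),(298,205)): print("blade",wray(f,u,v,3)[:2].round(1))
# tray
f=grab("top"); hsv=cv2.cvtColor(f["img"],cv2.COLOR_RGB2HSV).astype(int); H,S,V=hsv[...,0],hsv[...,1],hsv[...,2]
m=((S>110)&(V>90)&(((H<28)&(H>0))|((H>45)&(H<85)))).astype(np.uint8)
n,l,st,ce=cv2.connectedComponentsWithStats(m)
o=(638,362);yw=.41;c,s=np.cos(yw),np.sin(yw)
for i in range(1,n):
    u,v=ce[i]
    if st[i][4]>15 and 190<u<262 and 185<v<235:
        p=ray(f,u,v,40)[:2]; d=p-o; print(st[i][4],ce[i].round(1),p.round(1),"dryer",(c*d[0]+s*d[1]).round(1),(-s*d[0]+c*d[1]).round(1))
# rack rib ends
save(f,"pics/top4.png")
```

```text
top [array([ 425.7, -132.1]), array([ 438.1, -132.3])]
top [array([ 425.5, -138.2]), array([ 438. , -138.5])]
front [ 431.84852423 -141.93530851]
foot [ 405.3 -101.8]
foot [ 460.8 -102.8]
blade [ 406.7 -272.2]
blade [ 443.7 -272.9]
blade [ 413.1 -166.8]
blade [ 450.8 -167.5]
81 [244.7 198.3] [545.1 244.8] dryer -131.9 -70.5
70 [226.  205.9] [519.2 308.5] dryer -130.3 -1.7
72 [206.7 213.9] [492.2 374.2] dryer -128.8 69.3
60 [234.2 224.5] [454.9 279.9] dryer -200.7 -2.3
```

```bash
python3 -m crank '[[[85,1.5,0,-100,0,0,-0.07],[85,1.5,0,-100,0,0,-0.07],[85,1.5,0,-100,0,0,-0.07],[85,1.5,0,-163,0,0,-0.07],[85,1.5,0,-163,0,0,-0.07],[85,1.5,0,-163,0,0,-0.07],[0,1.5,0,-163,0,0,-0.07],[0,1.5,0,-163,0,0,-0.07],[0,1.5,0,-163,0,0,-0.07],[0,1.5,0,-163,0,0,-0.07],[0,1.5,0,-163,0,0,-0.07],[0,1.5,0,-163,0,0,-0.07],[0,1.5,0,-163,0,0,-0.07],[0,1.5,0,-163,0,0,-0.07]]]' 80
```

```text
clock: 13.7
eef_pos: [433.9, -129.2, 50.8]
tool_rot: [3.139, 0.001, 1.482]
force: [-0.4, -1.0, 5.8]
grip_width: 0.177
grip_force: 78.5
```

```bash
python3 -m crank '[[[0,0,0,60,0,0,0],[0,0,0,110,0,0,0],[0,0,0,130,0,0,0],[0,-85,288,130,0,0,0],[0,-85,288,130,0,0,0],[0,-85,288,130,0,0,0],[0,-85,288,130,0,0,0],[0,-85,288,130,0,0,0],[0,-85,288,130,0,0,0],[0,-85,288,130,0,0,0],[0,-85,288,130,0,0,0.6],[0,-85,288,130,0,0,0.6],[0,-85,288,130,0,0,0.6],[0,-85,288,130,0,0,0.6],[0,-85,288,130,0,0,0.6],[0,-85,288,130,0,0,1.3],[0,-85,288,130,0,0,1.3],[0,-85,288,130,0,0,1.3],[0,-85,288,130,0,0,1.3],[0,-85,288,130,0,0,1.3]]]'
python3 -m crank '[[[0,0,0,0,0,0,0.77],[0,0,0,0,0,0,0.77],[0,0,0,0,0,0,0.77],[0,0,0,0,0,0,0.77],[0,0,0,0,0,0,0.77],[0,0,0,0,0,0,0.77],[0,0,0,-80,0,0,0.77],[0,0,0,-80,0,0,0.77],[0,0,0,-80,0,0,0.77],[0,0,0,-80,0,0,0.77]]]'
python3 - <<'E'
from h import *
f=grab("scene"); im=f["img"][170:295,180:330]; cv2.imwrite("pics/s5.png",cv2.resize(im,None,fx=4.8,fy=4.8,interpolation=cv2.INTER_CUBIC)[:,:,::-1])
s=r.state(); print(s["eef_pos"],s["tool_rot"])
g=grab("top"); im=g["img"][170:280,160:300]; cv2.imwrite("pics/t5.png",cv2.resize(im,None,fx=5,fy=5,interpolation=cv2.INTER_CUBIC)[:,:,::-1])
E
```

```text
clock: 15.37
eef_pos: [347.1, 159.1, 178.4]
tool_rot: [-3.14, -0.001, 2.713]
force: [0.6, -0.2, -1.6]
grip_width: 0.18
grip_force: 78.1
clock: 16.2
eef_pos: [345.3, 158.6, 96.8]
tool_rot: [3.141, -0.007, -2.807]
force: [-0.4, 0.2, -1.0]
grip_width: 0.179
grip_force: 78.1
[347.47222733 159.22339685  99.41464073] [ 3.14148408e+00 -1.40566109e-03 -2.80658707e+00]
```

View pics/t5.png

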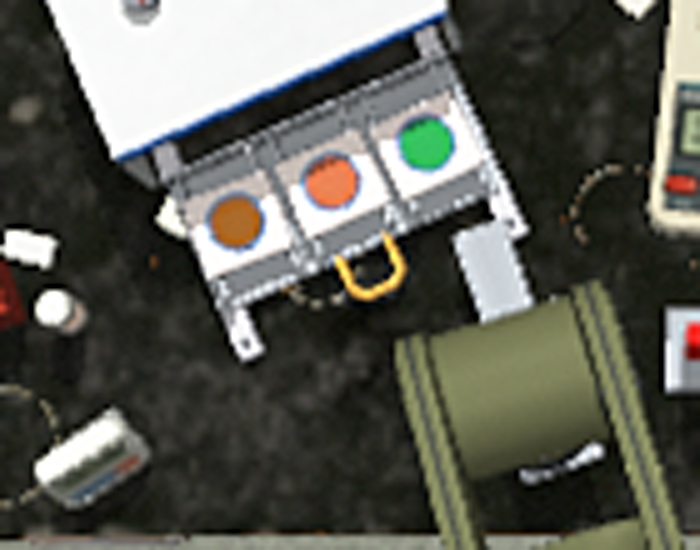

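The top view shows the blade with tip corners at crop (453,237) and (507,218). The plates are at (237,222), (331,183) and (426,143), and the tray front edge runs (232,303)–(497,197).

Run:
```python
from h import *
f=grab("top"); 
q=lambda u,v,z: ray(f,160+u/5,170+v/5,z)[:2]
z=51.6
A,B,C,D=[q(*p,z) for p in((453,237),(507,218),(483,320),(535,305))]
tip=(A+B)/2; d=tip-(C+D)/2; print("blade tip",tip,"yaw",np.arctan2(d[1],d[0]),"w",np.linalg.norm(A-B))
e=A-B; print("yaw from tip edge",np.arctan2(-e[0],e[1]))
P=np.array([347.5,159.2]); d=tip-P; print("TCP->tip",np.hypot(*d),np.arctan2(d[1],d[0]), "tool yaw",-2.8066+np.pi)
# plates: bright low-sat mask on tray
im=f["img"]; hsv=cv2.cvtColor(im,cv2.COLOR_RGB2HSV).astype(int); H,S,V=hsv[...,0],hsv[...,1],hsv[...,2]
for nm,(u,v) in dict(green=(426,143),red=(331,183),amber=(237,222)).items():
    x0,y0=160+u/5,170+v/5; print(nm,q(u,v,40).round(1))
a,b=q(232,303,30),q(497,197,30); e=a-b; print("front yaw",np.arctan2(-e[0],e[1]),np.linalg.norm(e),(a+b)/2)
a,b=q(113,160,112),q(447,15,112); e=a-b; print("hood yaw",np.arctan2(-e[0],e[1]),np.linalg.norm(e),(a+b)/2)
# runner ends
a,b=q(248,353,11),q(513,232,11); e=a-b; print("runner yaw",np.arctan2(-e[0],e[1]),np.linalg.norm(e))
```

```text
blade tip [483.33487301 204.98703396] yaw 0.3272128096462016 w 38.572783176213264
yaw from tip edge 0.33300840710964935
TCP->tip 143.3442192902371 0.3251175325812805 tool yaw 0.33499265358979313
green [544.1 243.1]
red [516.9 307.9]
amber [490.6 371.9]
front yaw 0.3763050926025105 194.51262381670267 [472.01873505 285.47365571]
hood yaw 0.4099916890018124 237.9671162911934 [568.36889304 331.71577359]
runner yaw 0.4240858714328907 200.19452349003058
```

```bash
python3 -m crank '[[[0,4,1,-26,0,0,0.075],[0,4,1,-26,0,0,0.075],[0,4,1,-26,0,0,0.075],[0,4,1,-26,0,0,0.075],[0,4,1,-26,0,0,0.075]]]'
```

```text
clock: 16.77
eef_pos: [353.0, 160.7, 75.2]
tool_rot: [-3.141, 0.003, -2.732]
force: [-0.0, 0.8, -1.9]
grip_width: 0.173
grip_force: 78.2
```

```bash
python3 -m crank '[[[0,0,0,-2,0,0,0],[0,11,5,-2,0,0,0],[0,22,9.6,-2,0,0,0],[0,33,14.4,-2,0,0,0],[0,44,19,-2,0,0,0],[0,55,24,-2,0,0,0],[0,66,28.8,-2,0,0,0],[0,77,33.5,-2,0,0,0],[0,86,37.5,-2,0,0,0],[0,86,37.5,-2,0,0,0],[0,86,37.5,-2,0,0,0]]]'
python3 - <<'E'
from h import *
f=grab("scene"); im=f["img"][170:295,180:330]; cv2.imwrite("pics/s6.png",cv2.resize(im,None,fx=4.8,fy=4.8,interpolation=cv2.INTER_CUBIC)[:,:,::-1])
E
```

```text
clock: 17.68
eef_pos: [438.0, 197.9, 71.6]
tool_rot: [-3.142, -0.0, -2.731]
force: [-0.4, 0.0, -2.7]
grip_width: 0.179
grip_force: 78.3
```

View pics/s6.png

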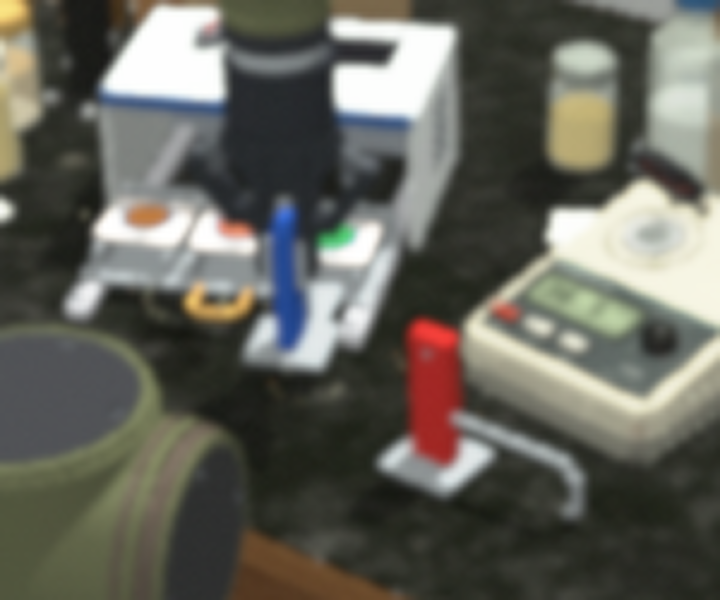

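The blade is under the green plate (crop (340,240)), with no contact force. Next I lift it.

```bash
python3 -m crank '[[[0,0,0,4,0,0,0],[0,0,0,8,0,0,0],[0,0,0,12,0,0,0],[0,0,0,16,0,0,0],[0,0,0,22,0,0,0],[0,0,0,30,0,0,0],[0,0,0,40,0,0,0],[0,0,0,50,0,0,0],[0,0,0,60,0,0,0],[0,0,0,70,0,0,0],[0,0,0,80,0,0,0],[0,0,0,90,0,0,0],[0,0,0,97,0,0,0],[0,0,0,100,0,0,0],[0,0,0,100,0,0,0]]]'
cat > t.py <<'E'
import sys
from h import *
s=r.state(); P=np.array(s["eef_pos"]); yw=s["tool_rot"][2]+np.pi; zb=P[2]-50.8+3
f=grab("top"); print("eef",P.round(1),"yaw",round(yw,3))
hsv=cv2.cvtColor(f["img"],cv2.COLOR_RGB2HSV).astype(int); H,S,V=hsv[...,0],hsv[...,1],hsv[...,2]
m=((S>110)&(V>90)&(((H<28)&(H>0))|((H>45)&(H<85)))).astype(np.uint8)
n,l,st,ce=cv2.connectedComponentsWithStats(m)
c,s_=np.cos(yw),np.sin(yw)
for i in range(1,n):
    u,v=ce[i]
    if 30<st[i][4]<160 and 190<u<440 and 150<v<270 and st[i][2]<16 and st[i][3]<16:
        p=ray(f,u,v,zb+6)[:2]; d=p-P[:2]; print(st[i][4],ce[i].round(1),"rgb",f["img"][int(v),int(u)],"z40",ray(f,u,v,40)[:2].round(1),"z32",ray(f,u,v,32)[:2].round(1),"blade frame",(c*d[0]+s_*d[1]).round(1),(-s_*d[0]+c*d[1]).round(1))
E
python3 t.py
```

```text
clock: 18.98
eef_pos: [438.3, 198.0, 172.5]
tool_rot: [-3.141, 0.002, -2.731]
force: [0.5, -0.2, -2.0]
grip_width: 0.174
grip_force: 78.3
eef [438.3 198.  172.5] yaw 0.41
57 [241.1 191.2] rgb [ 56 194  97] z40 [570.3 257.3] z32 [572.  258.2] blade frame 123.0 0.3
73 [206.8 214. ] rgb [173 108  43] z40 [492.  374.1] z32 [493.3 375.6] blade frame 99.4 130.4
44 [301.5 237.3] rgb [252  49  40] z40 [409.5  52.6] z32 [410.4  52.4] blade frame -92.4 -116.0
```

Run:
```python
from h import *
f=grab("top"); im=f["img"][150:220,350:445]; cv2.imwrite("pics/rk.png",cv2.resize(im,None,fx=8,fy=8,interpolation=cv2.INTER_CUBIC)[:,:,::-1])
q=lambda u,v,z: ray(f,140+u/2.6,125+v/2.6,z)[:2]
a,b=q(571,169,6),q(739,241,6); e=a-b; y=np.arctan2(-e[0],e[1]); print(a,b,y,np.linalg.norm(e),"o",fr((a+b)/2,y,(45,0)))
```

```text
[ 576.92302814 -153.52577619] [ 477.04849137 -371.41620356] -0.4297929652139329 239.6897190807807 o [ 567.89310142 -281.22170714]
```

View pics/rk.png

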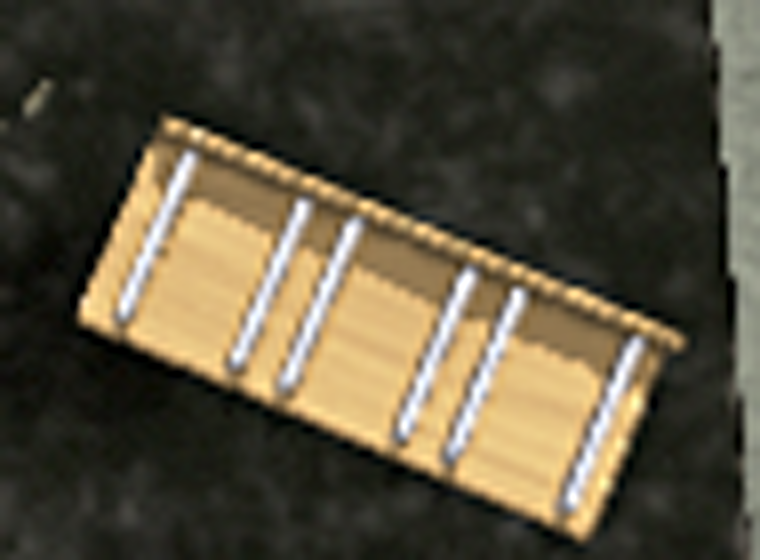

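The rack view shows six rib lines; the near ends run (122,320) to (569,507) and the far ends (190,155) to (638,342).

Run:
```python
from h import *
f=grab("top")
N=[(122,320),(236,368),(287,390),(402,440),(450,463),(569,507)];F=[(190,155),(304,203),(354,222),(470,270),(519,293),(638,342)]
q=lambda p: ray(f,350+p[0]/8,150+p[1]/8,26)[:2]
n=np.array([q(p) for p in N]);F=np.array([q(p) for p in F]); d=(F-n); print(np.linalg.norm(d,axis=1).round(1),np.arctan2(d[:,1],d[:,0]).round(3))
mid=(n+F)/2; e=mid[0]-mid[5]; yl=np.arctan2(-e[0],e[1]); print("yaw across",yl,np.linalg.norm(e))
s=[(mid[2*i]+mid[2*i+1])/2 for i in range(3)]; print("slots",np.round(s,1).tolist())
y=-.432; 
for i in range(3):
    c=fr(s[1],y,(0,76*(1-i))); print(i,c.round(1),"handle at 116 behind:",fr(c,y,(-116,0)).round(1),"90 back:",fr(c,y,(-206,0)).round(1))
```

```text
[79.6 79.4 80.3 81.1 81.1 78.8] [-0.417 -0.422 -0.413 -0.419 -0.426 -0.441]
yaw across -0.423187934279813 204.9854736247063
slots [[598.0, -209.9], [566.8, -279.2], [535.1, -348.1]]
0 [ 598.6 -210.2] handle at 116 behind: [ 493.3 -161.6] 90 back: [ 411.5 -123.9]
1 [ 566.8 -279.2] handle at 116 behind: [ 461.4 -230.6] 90 back: [ 379.7 -192.9]
2 [ 535.  -348.2] handle at 116 behind: [ 429.6 -299.6] 90 back: [ 347.9 -262. ]
```

```bash
python3 -m crank '[[[0,-2,-7,4,0,0,0],[0,-5,-20,8,0,0,-0.02],[0,-9,-38,13,0,0,-0.05],[0,-14,-58,18,0,0,-0.08],[0,-19,-80,24,0,0,-0.12],[0,-24,-103,28,0,0,-0.16],[0,-29,-126,28,0,0,-0.2],[0,-34,-150,28,0,0,-0.24],[0,-39,-174,28,0,0,-0.28],[0,-44,-198,28,0,0,-0.32],[0,-48,-222,28,0,0,-0.36],[0,-48,-246,28,0,0,-0.4],[0,-46,-270,28,0,0,-0.44],[0,-43,-294,28,0,0,-0.48],[0,-40,-318,28,0,0,-0.52],[0,-37,-342,28,0,0,-0.56],[0,-34,-366,28,0,0,-0.6],[0,-30,-390,28,0,0,-0.64],[0,-26,-412,28,0,0,-0.68],[0,-22,-432,28,0,0,-0.72]]]'
python3 -m crank '[[[0,3,-18,0,0,0,-0.04],[0,6,-34,0,0,0,-0.07],[0,9,-48,0,0,0,-0.1],[0,11,-58,0,0,0,-0.114],[0,12.5,-64,0,0,0,-0.114],[0,13,-67,0,0,0,-0.114],[0,13,-67,-10,0,0,-0.114],[0,13,-67,-25,0,0,-0.114],[0,13,-67,-45,0,0,-0.114],[0,13,-67,-60,0,0,-0.114],[0,13,-67,-70,0,0,-0.114],[0,13,-67,-75,0,0,-0.114],[0,13,-67,-75,0,0,-0.114]]]'
python3 t.py
```

```text
clock: 20.8
eef_pos: [414.7, -236.1, 199.4]
tool_rot: [-3.141, -0.0, 2.828]
force: [0.2, -0.4, -2.7]
grip_width: 0.177
grip_force: 78.3
clock: 21.88
eef_pos: [428.0, -300.1, 122.7]
tool_rot: [3.141, -0.003, 2.718]
force: [0.7, -0.1, -3.0]
grip_width: 0.174
grip_force: 78.3
eef [ 428.  -300.1  122.7] yaw 5.86
62 [421.1 195.9] rgb [ 51 192  94] z40 [ 547.  -355.5] z32 [ 548.6 -357.8] blade frame 119.0 5.9
70 [226.  205.9] rgb [237 132  89] z40 [519.2 308.5] z32 [520.6 309.7] blade frame -171.0 584.0
73 [206.8 214. ] rgb [172 107  41] z40 [492.  374.1] z32 [493.3 375.6] blade frame -221.3 631.4
60 [234.2 224.5] rgb [37 37 31] z40 [454.9 279.9] z32 [456.  280.9] blade frame -216.7 532.9
42 [301.8 237. ] rgb [252  49  43] z40 [410.4  51.5] z32 [411.2  51.3] blade frame -164.9 312.5
```

```bash
cat > p.py <<'E'
# spot centre by scene + top, enclosing-circle / ellipse, in blade frame; argv: colour zspot
import sys
from h import *
HR=dict(green=(45,85),amber=(11,22),red=(5,13))[sys.argv[1]]
s=r.state(); P=np.array(s["eef_pos"]); yw=s["tool_rot"][2]+np.pi; z=float(sys.argv[2]) if len(sys.argv)>2 else P[2]-50.8+9
c,s_=np.cos(yw),np.sin(yw); print("eef",P.round(1),"yaw",round((yw+np.pi)%(2*np.pi)-np.pi,3))
g=fr(P,yw,(115,0))
if len(sys.argv)>3: g=np.array([float(sys.argv[3]),float(sys.argv[4])])
for n in("top","scene"):
    f=grab(n); hsv=cv2.cvtColor(f["img"],cv2.COLOR_RGB2HSV).astype(int); H,S,V=hsv[...,0],hsv[...,1],hsv[...,2]
    u0,v0=proj(f,(g[0],g[1],z)); m=((S>90)&(V>80)&(H>=HR[0])&(H<=HR[1])).astype(np.uint8)
    k=np.zeros_like(m); cv2.circle(k,(int(u0),int(v0)),16,1,-1); m*=k
    n_,l,st,ce=cv2.connectedComponentsWithStats(m)
    if n_<2: print(n,"none"); continue
    i=1+np.argmax(st[1:,4]); ct=cv2.findContours((l==i).astype(np.uint8),cv2.RETR_EXTERNAL,cv2.CHAIN_APPROX_NONE)[0][0][:,0]
    W=np.array([ray(f,u,v,z)[:2] for u,v in ct],np.float32); (cx,cy),rad=cv2.minEnclosingCircle(W); m_=ray(f,*ce[i],z)[:2]
    for nm,p in(("centroid",m_),("circle",np.array([cx,cy]))):
        d=p-P[:2]; print(n,st[i][2:5],nm,p.round(1),"r",round(rad,1),"blade",(c*d[0]+s_*d[1]).round(1),(-s_*d[0]+c*d[1]).round(1))
E
python3 p.py green; echo amber; python3 p.py amber 40 491.5 373; echo red; python3 p.py red 40 518 308
```

```text
eef [ 428.7 -300.7  124. ] yaw -0.423
top [ 9 10 62] centroid [ 538.6 -344.3] r 17.2 blade 118.1 5.4
top [ 9 10 62] circle [ 536.  -347.6] r 17.2 blade 117.1 1.3
scene [11  6 54] centroid [ 538.8 -345. ] r 15.0 blade 118.6 4.9
scene [11  6 54] circle [ 539.1 -344.8] r 15.0 blade 118.8 5.2
amber
eef [ 429.4 -301.5  125.4] yaw -0.424
top [ 9  9 69] centroid [492.  373.3] r 15.6 blade -220.3 640.9
top [ 9  9 69] circle [492.  373.3] r 15.6 blade -220.2 640.9
scene [ 8  4 25] centroid [494.4 379.6] r 13.3 blade -220.6 647.6
scene [ 8  4 25] circle [494.5 379.5] r 13.3 blade -220.5 647.6
red
eef [ 429.5 -301.7  125.7] yaw -0.424
top [ 9  9 68] centroid [518.8 308.6] r 15.5 blade -169.4 593.0
top [ 9  9 68] circle [518.9 308.8] r 15.5 blade -169.5 593.2
scene [ 8  4 27] centroid [521.1 314. ] r 13.6 blade -169.6 598.9
scene [ 8  4 27] circle [521.5 314.2] r 13.6 blade -169.3 599.3
```

```bash
python3 -m crank '[[[0,0,0,-10,0,0,0],[0,0,0,-20,0,0,0],[0,0,0,-30,0,0,0],[0,0,0,-38,0,0,0],[0,0,0,-42,0,0,0],[0,0,0,-42,0,0,0],[0,0,0,-42,0,0,0]]]'; python3 p.py green
python3 - <<'E'
from h import *
a=cv2.resize(grab("top")["img"][150:220,350:445],None,fx=6,fy=6,interpolation=cv2.INTER_CUBIC)
f=grab("scene"); u,v=map(int,proj(f,(540,-320,30))); print(u,v)
b=cv2.resize(f["img"][v-25:v+35,u-50:u+45],None,fx=6,fy=3,interpolation=cv2.INTER_CUBIC)
cv2.imwrite("pics/v13.png",np.vstack([a,b])[:,:,::-1])
E
```

```text
clock: 22.82
eef_pos: [428.6, -301.0, 81.7]
tool_rot: [3.141, -0.001, 2.718]
force: [-0.5, 0.6, -1.6]
grip_width: 0.181
grip_force: 78.3
eef [ 428.6 -301.    81.7] yaw -0.424
top [10  9 58] centroid [ 538.9 -344.4] r 17.5 blade 118.4 5.8
top [10  9 58] circle [ 536.3 -347.7] r 17.5 blade 117.4 1.7
scene [11  6 55] centroid [ 538.1 -344.7] r 15.8 blade 117.8 5.3
scene [11  6 55] circle [ 537.2 -345. ] r 15.8 blade 117.1 4.6
401 277
```

View pics/v13.png

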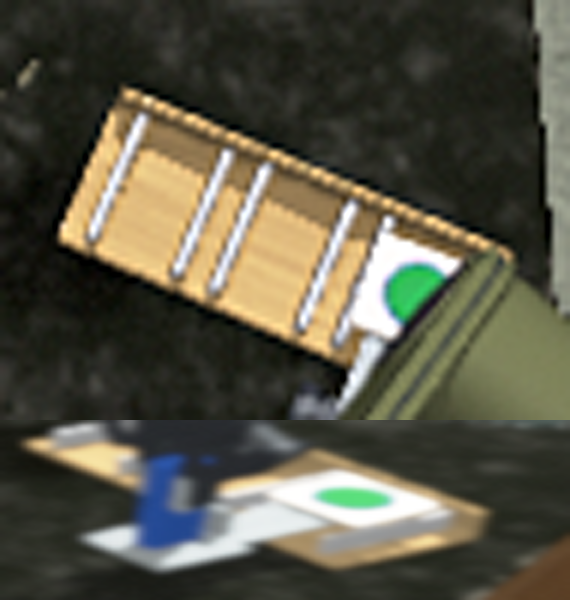

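The picture shows the green plate on the blade over slot 2, with the arm hiding its right part in the top view. Its left edge runs (385,230)–(353,312).

Run:
```python
from h import *
f=grab("top"); o=np.array([536,-349.2]); y=-.424; c,s=np.cos(y),np.sin(y)
def loc(p): d=p-o; return (c*d[0]+s*d[1]).round(1),(-s*d[0]+c*d[1]).round(1)
for u,v in((385,230),(368,270),(353,312)): print("edge",loc(ray(f,350+u/6,150+v/6,40)[:2]))
for u,v in((388,220),(340,340)): print("rib",loc(ray(f,350+u/6,150+v/6,26)[:2]))
print("tcp->",loc(np.array(r.state()["eef_pos"][:2])), r.state()["eef_pos"])
hsv=cv2.cvtColor(f["img"],cv2.COLOR_RGB2HSV).astype(int)
m=(hsv[...,0]>45)&(hsv[...,0]<85)&(hsv[...,1]>90); m[:,:400]=0;m[:,440:]=0;m[:170]=0;m[220:]=0
yy,xx=np.nonzero(m); L=np.array([loc(ray(f,u,v,40)[:2]) for u,v in zip(xx,yy)]); print("spot ext",L.min(0),L.max(0))
```

```text
edge (np.float64(27.7), np.float64(29.7))
edge (np.float64(2.2), np.float64(30.1))
edge (np.float64(-23.8), np.float64(29.1))
rib (np.float64(38.2), np.float64(27.9))
rib (np.float64(-38.0), np.float64(27.7))
tcp-> (np.float64(-117.0), np.float64(-0.4)) [ 429.1710337  -301.47332648   82.9812978 ]
spot ext [-14.1 -33.8] [49.1 17.6]
```

```bash
python3 -m crank '[[[0,0,2,-3,0,0,0],[0,0,2,-6,0,0,0],[0,0,2,-9,0,0,0],[0,0,2,-12,0,0,0],[0,0,2,-15,0,0,0],[0,0,2,-17,0,0,0],[0,0,2,-17,0,0,0],[0,0,2,-17,0,0,0]]]'
```

```text
clock: 23.73
eef_pos: [428.7, -299.2, 65.1]
tool_rot: [3.142, -0.0, 2.718]
force: [-0.4, 1.0, -1.9]
grip_width: 0.176
grip_force: 78.2
```

```bash
python3 -m crank '[[[0,-9,4,0,0,0,0],[0,-20,9,0,0,0,0],[0,-34,15.3,0,0,0,0],[0,-50,22.5,0,0,0,0],[0,-66,29.8,0,0,0,0],[0,-82,37,0,0,0,0],[0,-98,44.2,0,0,0,0],[0,-104,47,0,0,0,0],[0,-104,47,40,0,0,0],[0,-104,47,80,0,0,0],[0,-104,47,115,0,0,0],[0,-60,97,125,0,0,0.1],[0,-40,147,125,0,0,0.2],[0,-60,187,125,0,0,0.3],[0,-60,227,125,0,0,0.4],[0,-60,267,125,0,0,0.5],[0,-60,307,125,0,0,0.6],[0,-60,347,125,0,0,0.7],[0,-60,387,125,0,0,0.8],[0,-60,427,125,0,0,0.834]]]'; python3 p.py green 32 536 -349
```

```text
clock: 25.4
eef_pos: [368.4, 109.2, 190.9]
tool_rot: [-3.141, 0.002, -2.728]
force: [1.2, -0.7, -1.9]
grip_width: 0.177
grip_force: 78.4
eef [368.4 109.2 190.9] yaw 0.414
top [11 10 82] centroid [ 536.5 -346. ] r 17.3 blade -29.2 -484.3
top [11 10 82] circle [ 536.6 -346.3] r 17.3 blade -29.2 -484.6
scene [11  6 52] centroid [ 537.3 -342.8] r 15.8 blade -27.2 -481.7
scene [11  6 52] circle [ 536.7 -343. ] r 15.8 blade -27.9 -481.6
```

```bash
cat > pl.py <<'E'
from h import *
# plates in rack frame by white rectangle in top view, and ribs
f=grab("top"); o=np.array([566.7,-279.1]); y=-.424; c,s=np.cos(y),np.sin(y)
# rectify rack at z=32 : 1 px=0.5mm
def rect(z):
    g=np.array([[-60,130],[60,130],[60,-130],[-60,-130]],float); src=[]
    for a,b in g: w=fr(o,y,(a,b)); src.append(proj(f,(w[0],w[1],z)))
    dst=[[0,(130-b)*2] if a<0 else [240,(130-b)*2] for a,b in g]
    M=cv2.getPerspectiveTransform(np.float32(src),np.float32(dst)); return cv2.warpPerspective(f["img"],M,(240,520),flags=cv2.INTER_CUBIC)
im=rect(32); hsv=cv2.cvtColor(im,cv2.COLOR_RGB2HSV).astype(int)
w=((hsv[...,1]<45)&(hsv[...,2]>185)).astype(np.uint8); w=cv2.morphologyEx(cv2.morphologyEx(w,cv2.MORPH_CLOSE,np.ones((45,45))),cv2.MORPH_OPEN,np.ones((35,35)))
for ct in cv2.findContours(w,cv2.RETR_EXTERNAL,cv2.CHAIN_APPROX_SIMPLE)[0]:
    (a,b),sz,an=cv2.minAreaRect(ct); print("plate x,y in rack",a/2-60,130-b/2,np.array(sz)/2,an)
im=rect(26); hsv=cv2.cvtColor(im,cv2.COLOR_RGB2HSV).astype(int); w=(hsv[60:170,:,1]<60)&(hsv[60:170,:,2]>150)
w=(hsv[:,60:180,1]<60)&(hsv[:,60:180,2]>140); p=w.mean(1); idx=np.nonzero(p>.4)[0]
for g in np.split(idx,np.nonzero(np.diff(idx)>2)[0]+1): print("rib y",130-g[0]/2,130-g[-1]/2)
E
python3 pl.py
```

```text
plate x,y in rack 0.24999237060546875 -38.74998474121094 [77.49998474 38.49999237] 0.0
plate x,y in rack 0.25 41.25 [29.5 77.5] 90.0
rib y 108.5 101.0
rib y 55.5 48.0
rib y 32.5 25.0
rib y -20.0 -27.5
rib y -42.0 -63.5
rib y -86.0 -105.5
```

```bash
python3 -m crank '[[[0,-20,40,0,0,0,0],[0,-40,80,0,0,0,0],[0,-65,106,0,0,0,0],[0,-65,106,0,0,0,0],[0,-65,106,-40,0,0,0],[0,-65,106,-80,0,0,0],[0,-65,106,-105,0,0,0],[0,-65,106,-115,0,0,0],[0,-65,106,-117,0,0,0],[0,-65,106,-117,0,0,0],[0,-65,106,-117,0,0,0]]]'
```

```text
clock: 26.47
eef_pos: [305.6, 213.4, 75.4]
tool_rot: [3.142, 0.004, -2.733]
force: [-0.3, -0.1, -0.6]
grip_width: 0.174
grip_force: 79.2
```

```bash
python3 -m crank '[[[0,-1,2.2,-1.5,0,0,0],[0,11,7.5,-1.5,0,0,0],[0,24,13,-1.5,0,0,0],[0,37,18.8,-1.5,0,0,0],[0,50,24.4,-1.5,0,0,0],[0,63,30,-1.5,0,0,0],[0,76,35.7,-1.5,0,0,0],[0,88,41,-1.5,0,0,0],[0,99,45.7,-1.5,0,0,0],[0,107.5,49.4,-1.5,0,0,0],[0,107.5,49.4,-1.5,0,0,0],[0,107.5,49.4,-1.5,0,0,0]]]'
```

```text
clock: 27.47
eef_pos: [411.9, 262.8, 72.6]
tool_rot: [3.142, 0.001, -2.731]
force: [0.3, 0.2, -2.1]
grip_width: 0.181
grip_force: 79.3
```

Clean insertion, so I lift.

```bash
python3 -m crank '[[[0,0,0,4,0,0,0],[0,0,0,8,0,0,0],[0,0,0,12,0,0,0],[0,0,0,16,0,0,0],[0,0,0,22,0,0,0],[0,0,0,30,0,0,0],[0,0,0,40,0,0,0],[0,0,0,50,0,0,0],[0,0,0,60,0,0,0],[0,0,0,70,0,0,0],[0,0,0,80,0,0,0],[0,0,0,90,0,0,0],[0,0,0,97,0,0,0],[0,0,0,100,0,0,0],[0,0,0,100,0,0,0]]]'; python3 t.py
```

```text
clock: 28.72
eef_pos: [411.8, 262.8, 173.0]
tool_rot: [3.142, 0.002, -2.731]
force: [0.5, 0.2, -1.8]
grip_width: 0.175
grip_force: 79.3
eef [411.8 262.8 173. ] yaw 0.41
81 [417.8 199.4] rgb [ 54 193  96] z40 [ 534.8 -343.6] z32 [ 536.3 -345.9] blade frame -134.5 -574.5
52 [221.2 199.2] rgb [237 130  86] z40 [542.8 325.6] z32 [544.4 326.8] blade frame 123.4 -0.5
47 [301.6 237.4] rgb [252  49  42] z40 [409.  52.] z32 [409.9  51.8] blade frame -94.6 -186.2
```

```bash
python3 -m crank '[[[0,-1,-7,4,0,0,0],[0,-3,-20,8,0,0,-0.02],[0,-5,-38,13,0,0,-0.05],[0,-7,-58,18,0,0,-0.08],[0,-9,-80,24,0,0,-0.12],[0,-11,-103,28,0,0,-0.16],[0,-13,-126,28,0,0,-0.2],[0,-15,-150,28,0,0,-0.24],[0,-17,-174,28,0,0,-0.28],[0,-18,-198,28,0,0,-0.32],[0,-18,-222,28,0,0,-0.36],[0,-16,-246,28,0,0,-0.4],[0,-12,-270,28,0,0,-0.44],[0,-7,-294,28,0,0,-0.48],[0,-1,-318,28,0,0,-0.52],[0,6,-342,28,0,0,-0.56],[0,13,-366,28,0,0,-0.6],[0,21,-390,28,0,0,-0.64],[0,29,-412,28,0,0,-0.68],[0,36,-432,28,0,0,-0.72]]]'
python3 -m crank '[[[0,3,-18,0,0,0,-0.04],[0,6,-33,0,0,0,-0.07],[0,9,-46,0,0,0,-0.1],[0,11,-55,0,0,0,-0.114],[0,12.5,-60,0,0,0,-0.114],[0,13,-62,0,0,0,-0.114],[0,13,-62,-10,0,0,-0.114],[0,13,-62,-25,0,0,-0.114],[0,13,-62,-45,0,0,-0.114],[0,13,-62,-65,0,0,-0.114],[0,13,-62,-85,0,0,-0.114],[0,13,-62,-100,0,0,-0.114],[0,13,-62,-110,0,0,-0.114],[0,13,-62,-117,0,0,-0.114],[0,13,-62,-117,0,0,-0.114],[0,13,-62,-117,0,0,-0.114]]]'
python3 p.py red
```

```text
clock: 30.43
eef_pos: [446.4, -171.5, 199.6]
tool_rot: [-3.141, -0.001, 2.828]
force: [-0.5, 0.8, -2.4]
grip_width: 0.174
grip_force: 79.3
clock: 31.77
eef_pos: [460.5, -231.3, 83.0]
tool_rot: [-3.142, 0.0, 2.718]
force: [-0.4, -0.1, -2.0]
grip_width: 0.178
grip_force: 79.2
eef [ 460.5 -231.3   83. ] yaw -0.423
top none
scene [ 9  5 37] centroid [ 570.4 -276.1] r 13.3 blade 118.6 4.4
scene [ 9  5 37] circle [ 570.  -276.6] r 13.3 blade 118.5 3.7
```

```bash
python3 -m crank '[[[0,0,0,-3,0,0,0],[0,0,0,-6,0,0,0],[0,0,0,-9,0,0,0],[0,0,0,-12,0,0,0],[0,0,0,-15,0,0,0],[0,0,0,-17,0,0,0],[0,0,0,-17,0,0,0],[0,0,0,-17,0,0,0]]]'
```

```text
clock: 32.53
eef_pos: [460.2, -231.5, 65.7]
tool_rot: [3.142, -0.0, 2.718]
force: [1.3, -1.3, -2.0]
grip_width: 0.176
grip_force: 79.3
```

```bash
python3 -m crank '[[[0,-9,4,0,0,0,0],[0,-20,9,0,0,0,0],[0,-34,15.3,0,0,0,0],[0,-50,22.5,0,0,0,0],[0,-66,29.8,0,0,0,0],[0,-82,37,0,0,0,0],[0,-98,44.2,0,0,0,0],[0,-104,47,0,0,0,0],[0,-104,47,40,0,0,0],[0,-104,47,80,0,0,0],[0,-104,47,120,0,0,0],[0,-95,85,125,0,0,0.1],[0,-90,125,125,0,0,0.2],[0,-90,165,125,0,0,0.3],[0,-90,205,125,0,0,0.4],[0,-90,245,125,0,0,0.5],[0,-90,285,125,0,0,0.6],[0,-90,325,125,0,0,0.7],[0,-100,365,125,0,0,0.8],[0,-110,405,125,0,0,0.834]]]'; python3 p.py red 32 568 -278; python3 p.py amber 40 492 373
```

```text
clock: 34.2
eef_pos: [349.8, 175.5, 191.3]
tool_rot: [-3.141, 0.002, -2.728]
force: [1.1, 0.1, -1.2]
grip_width: 0.175
grip_force: 79.2
eef [349.8 175.5 191.3] yaw 0.414
top [ 9 10 67] centroid [ 568.1 -279.8] r 16.1 blade 16.7 -504.6
top [ 9 10 67] circle [ 568. -280.] r 16.1 blade 16.6 -504.8
scene [10  5 41] centroid [ 568.9 -276.2] r 13.7 blade 19.0 -501.7
scene [10  5 41] circle [ 569.1 -276.2] r 13.7 blade 19.1 -501.7
eef [348.3 178.5 191.1] yaw 0.421
top [ 9  9 69] centroid [492.  373.3] r 15.6 blade 210.7 119.0
top [ 9  9 69] circle [492.  373.3] r 15.6 blade 210.7 119.0
scene [ 8  4 25] centroid [494.4 379.6] r 13.3 blade 215.5 123.8
scene [ 8  4 25] circle [494.5 379.5] r 13.3 blade 215.6 123.7
```

```bash
python3 -m crank '[[[0,-18,38,0,0,0,0],[0,-35,76,0,0,0,0],[0,-49,111,0,0,0,0],[0,-49,111,0,0,0,0],[0,-49,111,-40,0,0,0],[0,-49,111,-80,0,0,0],[0,-49,111,-105,0,0,0],[0,-49,111,-115,0,0,0],[0,-49,111,-117,0,0,0],[0,-49,111,-117,0,0,0],[0,-49,111,-117,0,0,0]]]'
```

```text
clock: 35.32
eef_pos: [303.2, 285.0, 76.0]
tool_rot: [3.141, 0.004, -2.733]
force: [0.2, -0.6, -1.4]
grip_width: 0.174
grip_force: 79.7
```

```bash
python3 -m crank '[[[0,-2.3,5.4,-2,0,0,0],[0,-2.3,5.4,-2,0,0,0],[0,-2.3,5.4,-2,0,0,0],[0,-2.3,5.4,-2,0,0,0]]]'
```

```text
clock: 35.65
eef_pos: [299.3, 290.4, 72.6]
tool_rot: [3.141, 0.001, -2.731]
force: [0.0, 0.5, -1.7]
grip_width: 0.178
grip_force: 79.6
```

Delta to (386.5, 327.6): (87.2, 37.2), on line.

```bash
python3 -m crank '[[[0,11,4.8,0.5,0,0,0],[0,22,9.5,0.5,0,0,0],[0,33,14.2,0.5,0,0,0],[0,44,18.9,0.5,0,0,0],[0,55,23.6,0.5,0,0,0],[0,66,28.3,0.5,0,0,0],[0,77,33,0.5,0,0,0],[0,87,37.2,0.5,0,0,0],[0,87,37.2,0.5,0,0,0],[0,87,37.2,0.5,0,0,0]]]'
```

```text
clock: 36.48
eef_pos: [386.1, 327.2, 72.4]
tool_rot: [-3.142, -0.0, -2.732]
force: [0.3, -1.0, -2.1]
grip_width: 0.172
grip_force: 79.7
```

```bash
python3 -m crank '[[[0,0,0,4,0,0,0],[0,0,0,8,0,0,0],[0,0,0,12,0,0,0],[0,0,0,16,0,0,0],[0,0,0,22,0,0,0],[0,0,0,30,0,0,0],[0,0,0,40,0,0,0],[0,0,0,50,0,0,0],[0,0,0,60,0,0,0],[0,0,0,70,0,0,0],[0,0,0,80,0,0,0],[0,0,0,90,0,0,0],[0,0,0,97,0,0,0],[0,0,0,100,0,0,0],[0,0,0,100,0,0,0]]]'; python3 t.py
```

```text
clock: 37.73
eef_pos: [386.4, 327.4, 173.4]
tool_rot: [3.141, 0.002, -2.731]
force: [0.6, 0.0, -2.0]
grip_width: 0.179
grip_force: 79.6
eef [386.4 327.4 173.4] yaw 0.41
41 [401.6 180.8] rgb [99 82 55] z40 [ 600.2 -292.3] z32 [ 602.1 -294.3] blade frame -61.4 -624.0
73 [397.8 190.5] rgb [237 132  86] z40 [ 566.4 -277.5] z32 [ 568.1 -279.5] blade frame -85.0 -598.6
82 [417.9 199.4] rgb [ 51 192  94] z40 [ 535.  -343.7] z32 [ 536.5 -346. ] blade frame -136.9 -643.9
58 [234.3 224.5] rgb [36 37 33] z40 [454.9 279.5] z32 [456.  280.5] blade frame 27.7 -76.7
49 [301.7 237.5] rgb [251  50  43] z40 [408.7  51.7] z32 [409.5  51.5] blade frame -97.6 -255.7
```

Run:
```python
from h import *
f=grab("scene"); t=grab("top")
b=ray(f,180+648/4.8,170+460/4.8,0); print("bottom",b)
for h in(30,45,60,75,90): print(h,proj(f,(b[0],b[1],h)),"target",(180+660/4.8,170+402/4.8),"top ray",ray(t,140+516/2.6,125+245/2.6,h)[:2].round(),ray(t,140+528/2.6,125+88/2.6,h)[:2].round())
```

```text
bottom [483.8484707  -60.12864992   0.        ]
30 (np.float64(315.2663055115913), np.float64(257.90262171014456)) target (317.5, 253.75) top ray [471. -74.] [683. -96.]
45 (np.float64(315.40127255161985), np.float64(253.88323560466839)) target (317.5, 253.75) top ray [469. -73.] [679. -95.]
60 (np.float64(315.53747118867017), np.float64(249.8271719225355)) target (317.5, 253.75) top ray [467. -71.] [675. -93.]
75 (np.float64(315.674918357806), np.float64(245.7339263290595)) target (317.5, 253.75) top ray [464. -70.] [671. -91.]
90 (np.float64(315.8136313060079), np.float64(241.60298520051163)) target (317.5, 253.75) top ray [462. -68.] [666. -89.]
```

```bash
python3 -m crank '[[[0,0,-7,4,0,0,0],[0,0,-20,8,0,0,-0.02],[0,0,-38,13,0,0,-0.05],[0,0,-58,18,0,0,-0.08],[0,0,-80,24,0,0,-0.12],[0,0,-103,28,0,0,-0.16],[0,0,-126,28,0,0,-0.2],[0,0,-150,28,0,0,-0.24],[0,1,-174,28,0,0,-0.28],[0,3,-198,28,0,0,-0.32],[0,6,-222,28,0,0,-0.36],[0,11,-246,28,0,0,-0.4],[0,17,-270,28,0,0,-0.44],[0,24,-293,28,0,0,-0.48],[0,32,-316,28,0,0,-0.52],[0,41,-338,28,0,0,-0.56],[0,50,-360,28,0,0,-0.6],[0,59,-381,28,0,0,-0.64],[0,68,-402,28,0,0,-0.68],[0,77,-422,28,0,0,-0.72]]]'
python3 -m crank '[[[0,9,-19,0,0,0,-0.04],[0,17,-36,0,0,0,-0.07],[0,22,-49,0,0,0,-0.1],[0,25,-58,0,0,0,-0.114],[0,27,-63,0,0,0,-0.114],[0,28,-65,0,0,0,-0.114],[0,28,-65,-10,0,0,-0.114],[0,28,-65,-25,0,0,-0.114],[0,28,-65,-45,0,0,-0.114],[0,28,-65,-65,0,0,-0.114],[0,28,-65,-85,0,0,-0.114],[0,28,-65,-100,0,0,-0.114],[0,28,-65,-110,0,0,-0.114],[0,28,-65,-117,0,0,-0.114],[0,28,-65,-117,0,0,-0.114],[0,28,-65,-117,0,0,-0.114]]]'
python3 p.py amber
```

```text
clock: 39.55
eef_pos: [462.4, -96.9, 200.5]
tool_rot: [-3.141, -0.0, 2.828]
force: [0.4, 0.8, -2.6]
grip_width: 0.179
grip_force: 79.7
clock: 40.88
eef_pos: [491.1, -159.7, 83.5]
tool_rot: [3.142, 0.0, 2.718]
force: [-0.7, 0.4, -1.4]
grip_width: 0.182
grip_force: 79.6
eef [ 491.1 -159.7   83.5] yaw -0.423
top [18 14 99] centroid [ 629.9 -228.6] r 35.1 blade 154.8 -5.9
top [18 14 99] circle [ 626.3 -229.8] r 35.1 blade 152.1 -8.4
scene [13 11 32] centroid [ 635.4 -220.3] r 31.2 blade 156.5 4.0
scene [13 11 32] circle [ 632.2 -219.2] r 31.2 blade 153.1 3.7
```

```bash
sed 's/S>90/S>150/' p.py > pa.py; python3 pa.py amber
```

```text
eef [ 491.9 -160.2   84.6] yaw -0.424
top none
scene [ 7  2 12] centroid [ 600.8 -202. ] r 9.3 blade 116.5 6.7
scene [ 7  2 12] circle [ 600.8 -202. ] r 9.3 blade 116.4 6.7
```

```bash
python3 -m crank '[[[0,0,0,-3,0,0,0],[0,0,0,-6,0,0,0],[0,0,0,-9,0,0,0],[0,0,0,-12,0,0,0],[0,0,0,-15,0,0,0],[0,0,0,-18,0,0,0],[0,0,0,-18,0,0,0],[0,0,0,-18,0,0,0]]]'
```

```text
clock: 41.75
eef_pos: [490.8, -159.8, 65.0]
tool_rot: [-3.142, -0.001, 2.718]
force: [-0.1, -1.1, -1.8]
grip_width: 0.181
grip_force: 79.7
```

```bash
python3 -m crank '[[[0,-9,4,0,0,0,0],[0,-20,9,0,0,0,0],[0,-34,15.3,0,0,0,0],[0,-50,22.5,0,0,0,0],[0,-66,29.8,0,0,0,0],[0,-82,37,0,0,0,0],[0,-98,44.2,0,0,0,0],[0,-104,47,0,0,0,0],[0,-104,47,40,0,0,0],[0,-104,47,70,0,0,0],[0,-104,47,70,0,0,-0.12],[0,-104,42,70,0,0,-0.24],[0,-104,36,70,0,0,-0.36],[0,-104,30,70,0,0,-0.48],[0,-104,25,70,0,0,-0.6],[0,-104,25,70,0,0,-0.72],[0,-104,25,70,0,0,-0.84],[0,-104,25,70,0,0,-0.96],[0,-104,25,70,0,0,-1.08],[0,-104,25,70,0,0,-1.18]]]'; python3 pa.py amber 32 599.6 -208.4
```

```text
clock: 43.42
eef_pos: [387.1, -135.0, 135.5]
tool_rot: [3.141, 0.0, 1.532]
force: [-0.5, -0.0, -1.6]
grip_width: 0.176
grip_force: 79.8
eef [ 387.1 -135.   135.5] yaw -1.61
top [ 9  8 62] centroid [ 597.5 -206.2] r 15.2 blade 63.0 213.0
top [ 9  8 62] circle [ 598.3 -206.3] r 15.2 blade 63.1 213.8
scene [ 6  3 14] centroid [ 597.9 -202.4] r 8.0 blade 59.2 213.2
scene [ 6  3 14] circle [ 598.4 -202. ] r 8.0 blade 58.8 213.7
```

```bash
python3 -m crank '[[[0,0,0,-35,0,0,0],[0,0,0,-65,0,0,0],[0,0,0,-78,0,0,0],[0,0,0,-82,0,0,0],[0,0,0,-83,0,0,0],[0,0,0,-83,0,0,0],[0,0,0,-83,0,0,0]]]'
```

```text
clock: 44.1
eef_pos: [387.8, -135.3, 53.4]
tool_rot: [3.14, 0.001, 1.539]
force: [0.4, -1.3, -1.8]
grip_width: 0.174
grip_force: 79.7
```

```bash
python3 -m crank '[[[0,0,0,-2,0,0,0],[0,0,0,-3.5,0,0,0],[0,0,0,-3.5,0,0,0],[0,0,0,-3.5,0,0,0]]]'
```

```text
clock: 44.43
eef_pos: [388.1, -135.5, 50.8]
tool_rot: [3.14, 0.001, 1.538]
force: [-2.2, 1.3, 6.0]
grip_width: 0.177
grip_force: 80.8
```

Standing on the bench with about 8 N of contact. I release, lift and clear the view.

```bash
python3 -m crank '[[[40,0,0,0,0,0,0],[60,0,0,0,0,0,0],[85,0,0,0,0,0,0],[85,0,0,0,0,0,0],[85,0,0,0,0,0,0],[85,0,0,40,0,0,0],[85,0,0,80,0,0,0],[85,0,0,120,0,0,0],[85,0,0,170,0,0,0],[85,0,60,190,0,0,0],[85,0,100,190,0,0,0],[85,0,140,190,0,0,0],[85,0,180,190,0,0,0],[85,0,220,190,0,0,0],[85,0,260,190,0,0,0],[85,0,260,190,0,0,0],[85,0,260,190,0,0,0]]]'
python3 - <<'E'
from h import *
f=grab("top"); im=f["img"][125:280,140:445]; cv2.imwrite("pics/end.png",cv2.resize(im,None,fx=2.6,fy=2.6,interpolation=cv2.INTER_CUBIC)[:,:,::-1])
E
```

```text
clock: 45.85
eef_pos: [386.4, 128.0, 238.7]
tool_rot: [-3.141, -0.001, 1.544]
force: [1.0, -0.6, 0.2]
grip_width: 0.996
grip_force: 0.0
```

View pics/end.png

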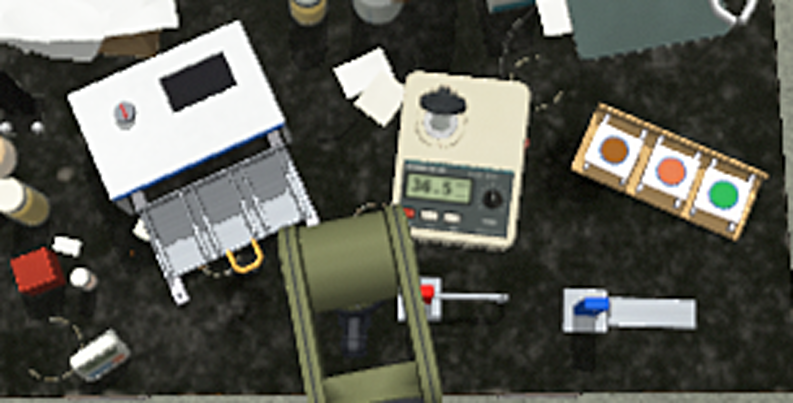

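The final view shows the three plates centred in the rack slots at (614,150), (672,171) and (724,195). The tray is out, the hook and spatula stand on the bench clear of the rack, and the bystanders have not moved.

```bash
python3 -c "
from workcell import finish_job
print(finish_job())"
```

```text
the job is handed in; nothing more can be done
None
```

The job is handed in: the tray is fully out, all three plates lie in the rack slots within about 3 mm of centre, the hook and spatula stand on the bench clear of the rack, and the vial, red block and timer look unmoved.

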